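# Clamp a light bar with the fixture's removable D-socket key

### The job

Clamp the light bar in the inspection fixture: take the fat octagonal-socket key off its barbed hook on the rack, fit it over the spindle down in the fixture's round well - the spindle has one flat, so turn the key until it matches and drops fully home - then turn the key counterclockwise (seen from above) until the sprung pad holds the bar firmly against the fence. Leave the key standing on the spindle with the bar lying flat and clamped, and leave the slim key and the other things on the bench where they are.

Things in the scene. Friction and masses are not known exactly. Their poses are not given: they have to be found in the camera images.
- key: The key to use, plain steel, 160 g, 85 mm tall, no other has its fat octagonal socket. Origin: centre of the socket's mouth, at its underside; z up along its axis. Hangs upright on one of the two hooks (either), +x to the rack's panel, mouth 50 mm above the worktop, under the rack's tray: only its socket can be taken there, with a tool tilted about 45 degrees, from the front. Stands by itself on its mouth.
- key_socket (a point): On the key's axis 30 mm above its mouth, axes as the key's: a place to take the socket. Octagon 31 mm across flats (flats on +-x, +-y, diagonals), from the mouth to 45 mm. Bore from below, 30 mm deep: octagon 24 mm across flats with one flat, on the key's +x side (dark line outside), only 6.5 mm from the axis. The socket goes 28 mm into the well, so fingers cannot hold it by the socket there.
- key_loop (a point): On the key's axis 69 mm above its mouth, axes as the key's: middle of its loop of 8 mm round bar, which lies in the key's y-z plane (8 mm thick along x), 29 mm wide outside, 13 mm inside, from 52 to 85 mm above the mouth; opening from 60 to 77 mm, by which it hangs. Under the loop a neck of 12 mm. Take the loop across its thickness to turn the key: it stays above the well.
- slim_key: Another key with the same loop but a slim round socket of 17 mm, hanging on the other hook. It does not fit; leave it. Origin at the centre of its underside.
- rack: Fixed grey sheet-metal tool rack, 140 mm wide. Origin on the worktop under the front face of its panel; its front is -x. Foot behind the panel; the worktop round world x 0.45, y -0.105 m is free. Hooks on the panel at y = +42 and -42 mm. Above them a tray: underside at z = 182 mm, front face (up to z = 216 mm) at x = -30 mm, 10 mm behind the axis of the hanging keys; and two bays, 50 mm wide, round the loops, with walls from x = 0 to -33 mm, z = 102 to 182 mm.
- hook_left (a point): Lowest point of the left hook (y = +42 mm of the rack), on the centre line of its 5 mm rod, where a key's loop hangs; axes as the rack's. The rod comes from the panel 40 mm behind. In front of this point (-x) it turns up about 50 degrees as a barb; its tip is 14 mm farther forward, the tip's top 17 mm higher than this point.
- hook_right (a point): The same for the right hook (y = -42 mm of the rack). To unhook a key: raise it some 8 mm, tilt it about 20 degrees with its socket swinging forward (-x), and back it off along the barb, forward and up over the tip, about 30 mm forward and 30 mm higher than it hung.
- fixture: Fixed bar-clamping fixture, aluminium base 150x132x10 mm. Origin under the centre of the base; x runs along the bar. From +y to -y: a fence (its top 22 mm high), the light bar on the base, the sprung rubber pad (70 mm long) on its jaw, and the round steel well with the spindle (axis at x = 0, y = -28 mm).
- well (a point): Centre of the well's floor, on the spindle's axis, 10 mm above the worktop; axes as the fixture's. The mouth of the key ends here when fully home. The spindle is a stub of 22 mm, 18 mm high, its round edge chamfered, with one flat 5.5 mm from its axis. It turns stiffly (0.18 Nm), stays where left, has 10 to 15 degrees of play in the key, and stops with its flat 100 degrees counterclockwise from the fixture's +x.
- well_rim (a point): Centre of the well's mouth, 28 mm above its floor; round, 38 mm inside, 49 mm outside. The way the spindle's flat faces is not reported: within 52 degrees either side of the fixture's +x. With the key's +x the same way (within about 10 degrees) the key drops 18 mm from the stub's end to the floor, otherwise it stands on the stub's end: feel for it.
- fence: Fixed aluminium fence on the fixture, 150x12x12 mm; its face at y = +52 mm of the fixture is where the pad presses the bar. Origin at the middle of its underside. The spindle's spiral cam drives the sprung pad 4 mm per radian: it meets the bar with the spindle's flat about 65 degrees counterclockwise from the fixture's +x and presses with 2 N at 78, 4 N at 87, 7 N at the stop (100 degrees).
- bar: LED light bar, 28x361x11 mm, 85 g, lying loose along the fixture's x on its base, about 37 mm to +y of the fixture's centre, with up to 8 mm of slack between pad and fence. Origin at the middle of its underside.
- loupe: Bystander: black eye loupe, 41 mm across, 30 mm high. Leave it.
- swab_jar: Bystander: clear jar of swabs, 49 mm across, 88 mm high. Leave it.
- tape_roll: Bystander: roll of tape lying flat, 61 mm across, 15 mm high. Leave it.
- clear_box: Bystander: small clear box, 45x63x22 mm. Leave it.
- flux_bottle: Bystander: dropper bottle, 35 mm across, 99 mm high. Leave it.
Mind the look-alikes: they are no part of the job. Leave any green or yellow look-alike of the key alone.

How it is judged (in metres and radians):
On the way, in this order (a step that is already met when the one before it is completed fails the run):
1. the key is off its hook and clear of both hooks (distance between key and hook_left above 0.1 m and distance between key and hook_right above 0.1 m), for 0.2 s.
2. the key has dropped fully home over the spindle, upright in the well (z of key in the frame of well between -0.004 and 0.004 m and horizontal distance between key and well below 0.005 m and angle between key's own z axis and vertical below 0.12 rad), for 0.2 s.
At the end, for the whole second after the job is handed in: The key stands upright (within 7 degrees) and at rest on the spindle, fully home (mouth within 4 mm of the well's floor and 5 mm of its centre); the light bar is pressed against the fence with more than 2 N and the bar still lies flat on the fixture's base (within 3 mm) (all of step 2 and contact force between fence and bar above 2 N and z of bar in the frame of fixture between 0.007 and 0.013 m and linear speed of key below 0.02 m/s); the robot touches nothing.
It fails at once if the slim key is taken or knocked from its place (more than 30 mm) (distance of slim_key from where it was at the start of the episode above 0.03 m).
It fails at once if another thing on the bench is displaced by more than 30 mm (distance of any of loupe, swab_jar, tape_roll, clear_box, flux_bottle from where it was at the start of the episode above 0.03 m).
It also fails if it takes over 67 s, if anything falls off the work surface, if the arm or the gripper's body presses on something with over 40 N, if the wrist force passes 120 N, or if a joint passes its speed limit or range.

### The arm

A 6-joint arm with a two-finger parallel gripper is mounted at the origin on the work surface; the furniture and walls round the work are solid. World frame = base frame: x ahead of the robot, y to its left, z up, the work surface at z = 0. Lengths are in m, angles in degrees, forces in N, time in s.
With the tool pointing down it reaches from about 0.275 to 0.85 m from the base axis. Payload 19 kg.
Tool frame: the origin (TCP) lies on the centre line of the jaws, within the pads' length; the fingertips stand 22 mm ahead of it and the grasp point (between the pads) lies 3 mm ahead of it; z points along the fingers, y is the direction in which the jaws open and shut (so a half turn about z gives the same grasp; the last joint's range is limited). The gripper opens to 85 mm and grips with 20 to 120 N. Pads are 22 mm wide; open, the fingers measure 114 mm over their backs; the gripper's body (76 mm by 85 mm) begins 54 mm behind the grasp point. The pads swing forward as they close: fully open they stand 13 mm farther back than shut.
Start: joints at [65.203, 8.623, 82.357, -0, 89.026, -7.678], TCP at [0.169, 0.549, 0.253] pointing down, gripper open.
Joint ranges: [-160.23, 160.23], [-39.13, 120.54], [6.94, 153.29], [-79.49, 259.48], [9.18, 160.14], [-161.06, 161.06]. Speed limits (degrees/s): [108.29, 108.29, 127.2, 172.46, 172.46, 172.46].

### API

Orientations are given as [roll, pitch, yaw] about the fixed x, y, z axes, in that order (R = Rz(yaw) Ry(pitch) Rx(roll)).
In Python, from bench import bot, optics, ticket gives the robot as it stands.
- The arm moves only by the tool step_arm, never from a script. Its argument "increments" is a list of rows, each a list of 3 entries, a list of its own where there are three numbers: the closure, from -1 (fully open) to 1 (shut), then the shift along the tool's x, y, z in m, then the turn, a rotation vector about the tool's x, y, z in degrees. In form: [[grip, [x, y, z], [wx, wy, wz]], ...]. A call has 1 to 12 rows; each row is the pose to reach, as a shift and turn from the pose measured when the call began, along the tool's axes at that moment; what a row does not reach only later rows make up. A row lasts 1/8 s, in which the tool goes at most 62.5 mm and 10.7 degrees, less where a joint would pass 70% of its speed; a pose out of reach is approached as far as the arm can. A call with a gripper value outside its range is refused whole. The fingers move at their own pace and stop on an object; "newtons" is the grip in N (left out, the last holds). Time passes only in rows, so rows that repeat a pose let the fingers close. It gives the time, the measured TCP pose, the force and the opening at its end, in the units of the state.
- bot.read_state(): the state, without advancing time (a new reading comes with each control period).
- optics.grab_frame(name): name is "side" or "top" or "wrist"; returns a dict with "frame" (480x640x3 uint8, red, green, blue), "camera_matrix" (3x3 intrinsics, pixels), "eye" and "attitude" of the camera in the world. Camera axes: x right, y up, looking along -z (the intrinsics and any distortion apply to the point x, -y, -z); pixel columns grow to the right and rows downward; lengths in m; the calibration is good to about 2 mm. A picture is of the moment at which its call begins. There is no depth.
- ticket.hand_in(): hands the job in, once; it reports no verdict.
The state is a dict: "t": time; "joint_positions": joint angles; "qvel": joint speeds; "effort": joint torques, N m; "eef_pos": TCP position; "orientation": TCP orientation; "wrist_force": force on the tool from outside, world axes, zero at the start; "torque": the same for the moment, N m; "gripper_width": opening from 0.0 (shut) to 1.0 (fully open).
Only numpy, scipy, OpenCV 4.12 (cv2) and the standard library are available. Lean on these libraries where they do the work, as an engineer would, in place of code of your own. Each camera call takes 0.05 s, during which the arm holds its last target.

## Working session

There is one attempt and no reset: what is moved stays moved. The work goes in short steps, Python scripts to look and compute and a tool call to move; the robot and the scene stay as the last step left them, time stands still between calls to the robot, and variables do not carry over. Pictures are saved under pics/ and viewed, and the job is handed in when it is done.

Besides the shell and the picture viewer there is one more tool, called after "Call:" as a command line: name --argument value ..., lists and objects as JSON in quotes. step_arm: Moves the arm, as the interface text tells. Its arguments: {"type":"object","properties":{"increments":{"type":"array"},"newtons":{"type":"number"}},"required":["increments"]}

```bash
ls; mkdir -p pics
python3 - <<'E'
from bench import bot, optics, ticket
import cv2,pickle
print(bot.read_state())
for n in ["side","top","wrist"]:
    f=optics.grab_frame(n); cv2.imwrite(f"pics/{n}0.png",f["frame"][:,:,::-1]); pickle.dump(f,open(f"{n}0.pkl","wb"))
    print(n,f["camera_matrix"],f["eye"],f["attitude"],[k for k in f])
E
```

```text
pics
{'t': 0.0, 'joint_positions': array([ 6.52015073e+01,  8.64740371e+00,  8.23927261e+01, -1.75371931e-05,
        8.90241026e+01, -7.67753302e+00]), 'qvel': array([ 0.04532028,  0.09255676,  0.01618947, -0.02327408,  0.10578465,
        0.0265049 ]), 'effort': array([-4.77248890e-03, -7.13028431e+01, -5.70868742e+01, -4.45393680e-04,
        8.48472555e-03,  4.11901442e-05]), 'eef_pos': array([0.16920191, 0.54931799, 0.25271313]), 'orientation': array([-1.79936341e+02, -8.56391890e-03,  1.62879036e+02]), 'wrist_force': array([ 0.05380546,  0.52005265, -0.03687312]), 'torque': array([ 0.01386728, -0.00140312, -0.01061531]), 'gripper_width': 0.9975273328456234}
side [[572.64499447   0.         324.55456218]
 [  0.         572.64499447 235.67482374]
 [  0.           0.           1.        ]] [ 0.1552874  -0.66304026  0.72445034] [ 51.83966195   1.15650103 -26.63268651] ['frame', 'camera_matrix', 'eye', 'attitude']
top [[442.16028944   0.         322.18415404]
 [  0.         442.16028944 246.21228356]
 [  0.           0.           1.        ]] [0.40532476 0.04837298 1.03505028] [  5.8764295   -0.61272198 -89.35828512] ['frame', 'camera_matrix', 'eye', 'attitude']
wrist [[394.65757496   0.         321.33316048]
 [  0.         394.65757496 234.91409367]
 [  0.           0.           1.        ]] [0.09643463 0.57191455 0.37374289] [-17.48917063   0.08826933  72.9233594 ] ['frame', 'camera_matrix', 'eye', 'attitude']
```

View pics/side0.png

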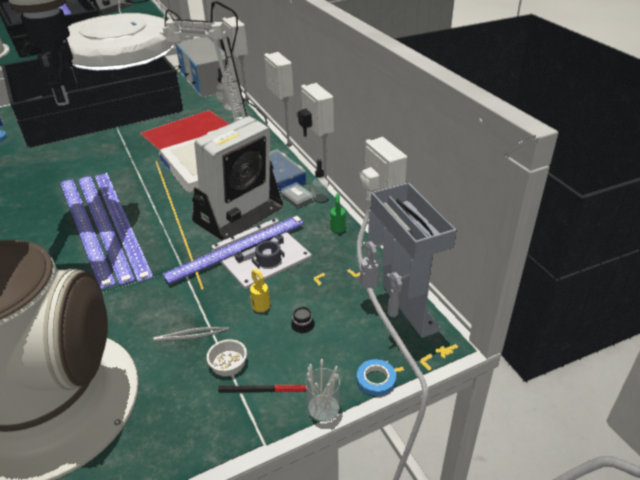

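View pics/top0.png

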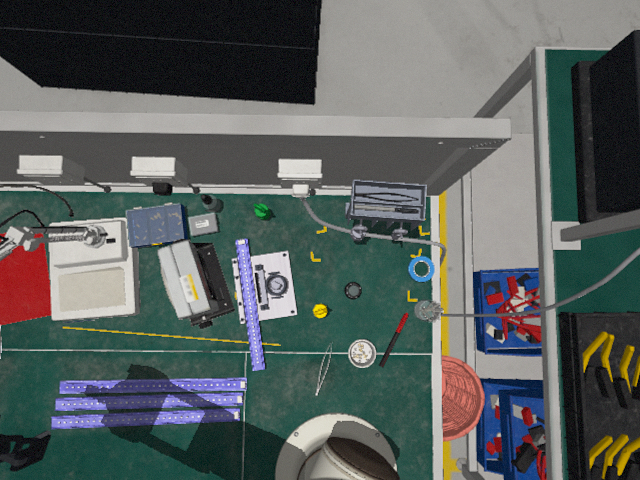

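View pics/wrist0.png

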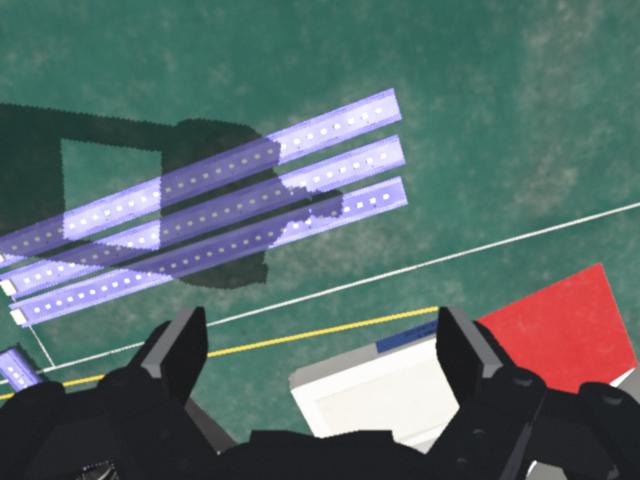

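```bash
cat > h.py <<'E'
import numpy as np, pickle, cv2
from scipy.spatial.transform import Rotation as Ro
def proj(f,P):
    P=np.atleast_2d(P); R=Ro.from_euler('xyz',f["attitude"],degrees=True).as_matrix()
    c=(P-f["eye"])@R; c=c*[1,-1,-1]; u=c@f["camera_matrix"].T
    return u[:,:2]/u[:,2:]
def ray(f,uv):
    R=Ro.from_euler('xyz',f["attitude"],degrees=True).as_matrix()
    d=np.linalg.inv(f["camera_matrix"])@[uv[0],uv[1],1]; return R@(d*[1,-1,-1])
def atz(f,uv,z):
    d=ray(f,uv); return f["eye"]+d*(z-f["eye"][2])/d[2]
def crop(f,x0,y0,x1,y1,s,name,marks=()):
    im=cv2.resize(f["frame"][y0:y1,x0:x1,::-1],None,fx=s,fy=s,interpolation=cv2.INTER_CUBIC)
    for m in marks:
        p=((np.array(m)-[x0,y0]+.5)*s).astype(int); cv2.circle(im,tuple(int(v) for v in p),2,(0,0,255),-1)
    cv2.imwrite(f"pics/{name}.png",im)
def ld(n): return pickle.load(open(n+".pkl","rb"))
E
python3 - <<'E'
from h import *
s=ld("side0");t=ld("top0")
crop(s,340,170,480,350,3,"c_s1"); crop(t,340,170,440,270,6,"c_t1")
crop(s,150,200,330,320,4,"c_s2"); crop(t,220,220,320,380,3.7,"c_t2")
E
```

```text
(no output)
```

View pics/c_s1.png

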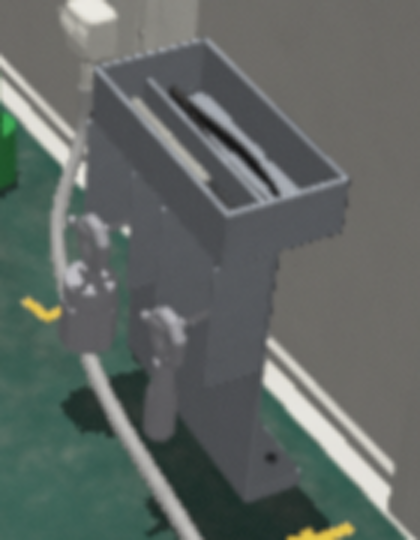

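View pics/c_t1.png

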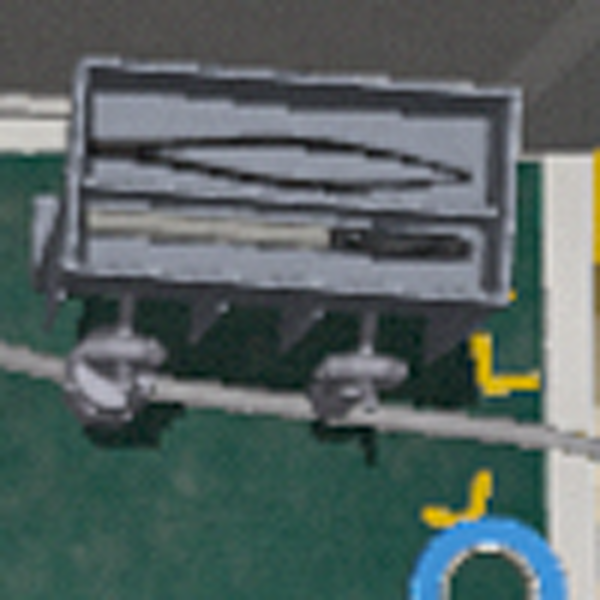

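View pics/c_s2.png

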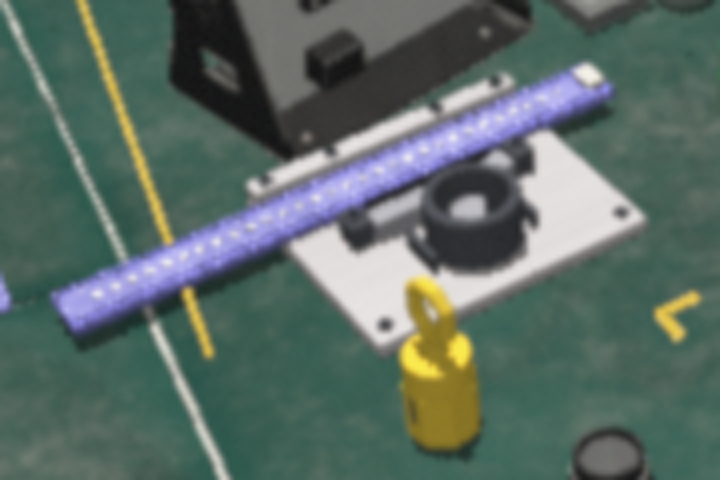

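View pics/c_t2.png

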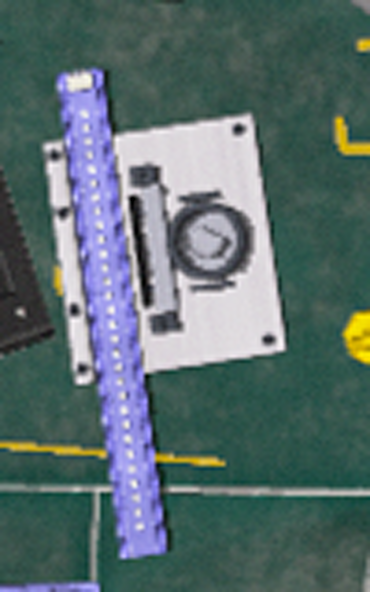

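Run:
```python
from h import *
from scipy.optimize import least_squares
s=ld("side0");t=ld("top0")
def T(p,P):
    P=np.atleast_2d(P).astype(float);c,sn=np.cos(p[2]),np.sin(p[2])
    return np.c_[p[0]+c*P[:,0]-sn*P[:,1],p[1]+sn*P[:,0]+c*P[:,1],P[:,2]]
def fit(obs,p0):
    f=lambda p:np.concatenate([ (proj(c,T(p,P))-np.array(uv)).ravel() for c,P,uv in obs])
    r=least_squares(f,p0,loss='soft_l1'); print(r.x,np.degrees(r.x[2])); print(f(r.x).reshape(-1,2).round(1).tolist()); return r.x
rk=fit([(t,[-.03,.07,.216],(350.2,215)),(t,[-.03,-.07,.216],(424.2,220.3)),(s,[-.03,.07,.216],(372.3,192.7)),(s,[-.03,-.07,.216],(416.7,241.3))],[.5,-.1,0])
fx=fit([(t,[.075,-.066,.01],(287.6,250.5)),(t,[-.075,-.066,.01],(297,314.6)),(t,[0,-.028,.038],(277.3,284.9)),(s,[.075,-.066,.01],(311.5,254.2)),(s,[-.075,-.066,.01],(245.5,288)),(s,[0,-.028,.038],(268,248))],[.4,.13,.14])
for n,p in (("fatkey axis",[-.04,.042,.08]),("hookL",[-.04,.042,.13])): print(n,T(rk,p),proj(s,T(rk,p)),proj(t,T(rk,p)))
print("slim",T(rk,[-.04,-.042,.08]))
print("well",T(fx,[0,-.028,.01]))
# cable heights: top pixels
for uv in [(345,229),(357,234),(372,236),(390,238),(420,243)]:
    print(uv,[ (z,proj(s,atz(t,uv,z)).round(0).tolist()[0]) for z in (0.005,.03,.06,.1)])
for n,uv in (("loupe",(353,290)),("yellow",(320,311)),("jar",(428,312)),("tape",(421,269)),("green",(261,210)),("clearbox",(205,224)),("flux",(210,203)),("dish",(362,353))): print(n,atz(t,uv,.03))
crop(t,262,268,294,302,16,"c_t3"); crop(s,240,230,300,275,10,"c_s3"); crop(t,345,215,385,250,14,"c_t4")
```

```text
[ 0.57751033 -0.08423456 -0.05209825] -2.9850097865012932
[[0.7, -1.0], [1.1, -1.5], [-2.0, -1.1], [-0.9, 0.2]]
[0.41543712 0.16781103 0.18775703] 10.757685190937224
[[0.9, -0.6], [2.5, -0.6], [-0.7, -0.5], [-0.2, -0.2], [-0.6, -0.8], [-1.0, 0.6]]
fatkey axis [[ 0.53975174 -0.04020856  0.08      ]] [[370.26248165 268.1932502 ]] [[358.79260143 230.23694734]]
hookL [[ 0.53975174 -0.04020856  0.13      ]] [[371.1498871  245.30884625]] [[361.04115815 226.89448963]]
slim [[ 0.53537747 -0.12409459  0.08      ]]
well [[0.42066348 0.14030312 0.01      ]]
(345, 229) [(0.005, [368.0, 289.0]), (0.03, [366.0, 279.0]), (0.06, [364.0, 266.0]), (0.1, [361.0, 249.0])]
(357, 234) [(0.005, [371.0, 301.0]), (0.03, [369.0, 290.0]), (0.06, [366.0, 277.0]), (0.1, [363.0, 259.0])]
(372, 236) [(0.005, [379.0, 314.0]), (0.03, [377.0, 303.0]), (0.06, [374.0, 290.0]), (0.1, [371.0, 271.0])]
(390, 238) [(0.005, [390.0, 331.0]), (0.03, [387.0, 320.0]), (0.06, [385.0, 306.0]), (0.1, [381.0, 286.0])]
(420, 243) [(0.005, [407.0, 363.0]), (0.03, [405.0, 351.0]), (0.06, [402.0, 336.0]), (0.1, [398.0, 314.0])]
loupe [ 0.4101024  -0.03209206  0.03      ]
yellow [0.36222221 0.04205848 0.03      ]
jar [ 0.36260512 -0.20164978  0.03      ]
tape [ 0.45946378 -0.18695574  0.03      ]
green [0.59092176 0.18051392 0.03      ]
clearbox [0.55672962 0.30776222 0.03      ]
flux [0.60570826 0.29815392 0.03      ]
dish [ 0.27040181 -0.0527616   0.03      ]
```

View pics/c_t3.png

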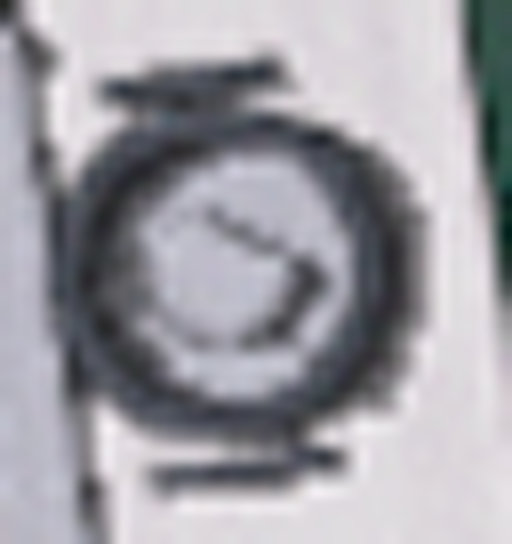

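View pics/c_s3.png

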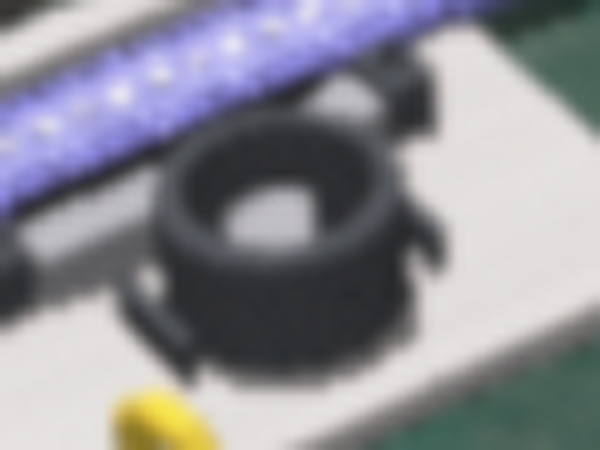

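View pics/c_t4.png

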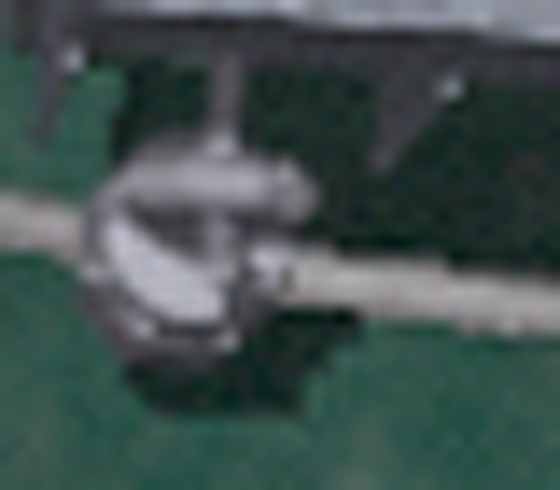

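```bash
cat >> h.py <<'E'
def Rz(yaw_deg,tilt=0.):
    """tool down, tool x = world direction yaw+180 (camera towards robot when yaw=0), tilted so z leans to +dir by tilt"""
    a=np.radians(yaw_deg); d=np.array([np.cos(a),np.sin(a),0]); up=np.array([0,0,1.])
    t=np.radians(tilt); z=np.sin(t)*d-np.cos(t)*up; x=-np.cos(t)*d-np.sin(t)*up
    return np.c_[x,np.cross(z,x),z]
def rows(wps):
    from bench import bot
    st=bot.read_state(); p=st["eef_pos"]; R=Ro.from_euler('xyz',st["orientation"],degrees=True).as_matrix()
    for P,Q in wps:
        print((R.T@(np.array(P)-p)).round(4).tolist(), Ro.from_matrix(R.T@Q).as_rotvec(degrees=True).round(2).tolist())
def cam(name,save):
    from bench import optics
    f=optics.grab_frame(name); pickle.dump(f,open(save+".pkl","wb")); cv2.imwrite(f"pics/{save}.png",f["frame"][:,:,::-1]); return f
E
python3 - <<'E'
from h import *
t=ld("top0");s=ld("side0");w=ld("wrist0")
for c,a,b in ((t,(274.5,281.1),(282.3,284.9)),(s,(271.6,248.5),(271.6,254))):
    d=atz(c,b,.028)-atz(c,a,.028); print(d, np.degrees(np.arctan2(d[1],d[0]))+np.array([90,-90]))
R=Rz(0);print(R)
rows([([.3,.35,.33],Rz(0)),([.39,.14,.27],Rz(0))])
E
```

```text
[-0.00838682 -0.017854    0.        ] [ -25.16154931 -205.16154931]
[-0.00630343 -0.01524162  0.        ] [ -22.46836316 -202.46836316]
[[-1. -0.  0.]
 [-0.  1.  0.]
 [-0.  0. -1.]]
[-0.1837, -0.1521, -0.077] [-0.05, -0.02, -17.12]
[-0.3315, -0.3263, -0.0169] [-0.05, -0.02, -17.12]
```

Call:
step_arm --increments '[[-1,[-0.184,-0.152,-0.077],[0,0,-9]],[-1,[-0.184,-0.152,-0.077],[0,0,-17.1]],[-1,[-0.184,-0.152,-0.077],[0,0,-17.1]],[-1,[-0.184,-0.152,-0.077],[0,0,-17.1]],[-1,[-0.33,-0.326,-0.017],[0,0,-17.1]],[-1,[-0.33,-0.326,-0.017],[0,0,-17.1]],[-1,[-0.33,-0.326,-0.017],[0,0,-17.1]],[-1,[-0.33,-0.326,-0.017],[0,0,-17.1]],[-1,[-0.33,-0.326,-0.017],[0,0,-17.1]],[-1,[-0.33,-0.326,-0.017],[0,0,-17.1]]]'

```text
t: 1.4
eef_pos: [0.3886, 0.1408, 0.2702]
orientation: [-180.0, -0.0, 179.9]
wrist_force: [0.4, 0.4, 0.3]
gripper_width: 1.0
```

Run:
```python
from h import *
f=cam("wrist","w1")
from bench import bot
s=bot.read_state();print(s["t"],s["eef_pos"],s["orientation"],s["joint_positions"],f["eye"],f["attitude"])
```

```text
1.45 [0.38846629 0.14129494 0.27032676] [-1.79969654e+02 -1.02508821e-02 -1.79991820e+02] [ 9.30119483e+00 -1.14509206e+01  1.00003788e+02 -2.83014210e-02
  9.14621496e+01 -8.07077059e+01] [0.31239252 0.14077538 0.39121865] [-1.74658513e+01  5.09869965e-02  8.99853053e+01]
```

View pics/w1.png

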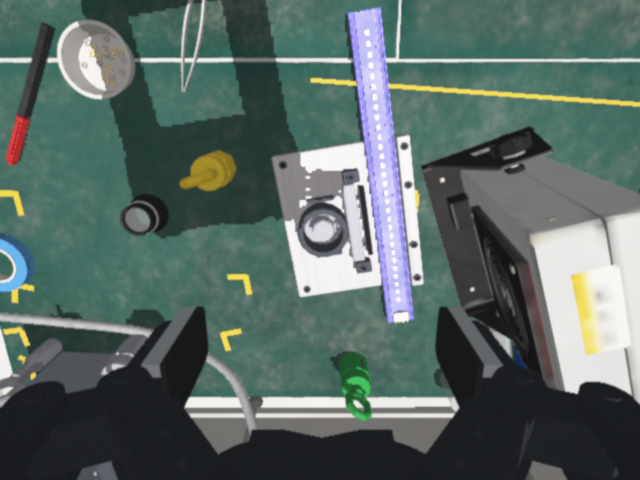

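Run:
```python
from h import *
f=ld("w1"); crop(f,262,130,432,302,3.4,"w1a"); crop(f,295,200,352,258,10,"w1b")
```

```text
(no output)
```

View pics/w1a.png

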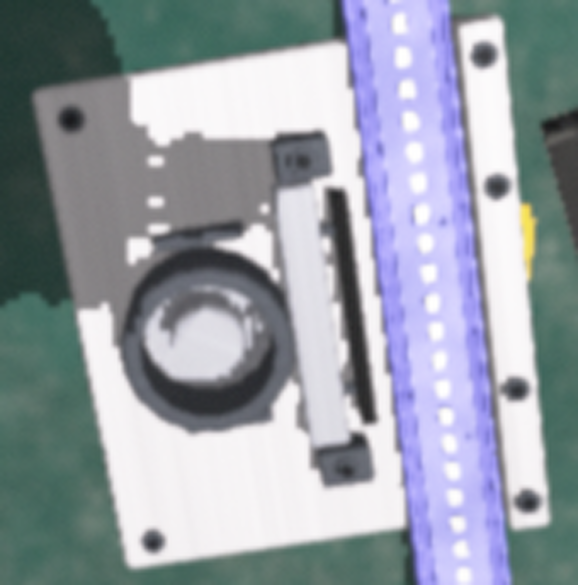

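View pics/w1b.png

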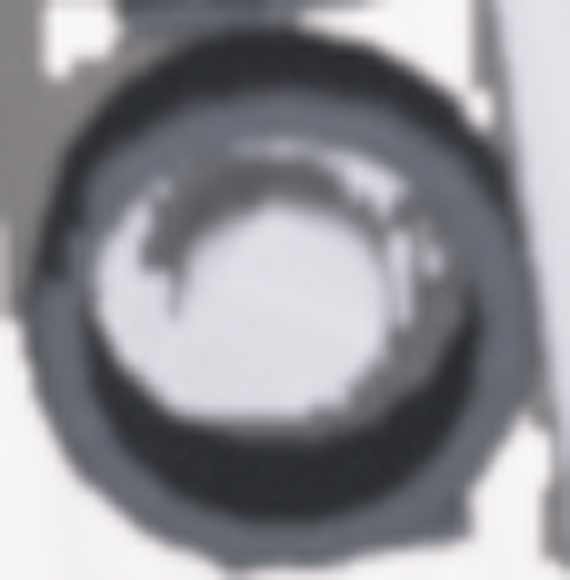

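Call:
step_arm --increments '[[-1,[-0.06,0,0],[0,0,0]],[-1,[-0.12,0,0],[0,0,0]],[-1,[-0.13,0,0],[0,0,0]],[-1,[-0.13,0,0],[0,0,0]]]'

```text
t: 1.95
eef_pos: [0.5182, 0.1423, 0.27]
orientation: [-180.0, -0.1, -179.9]
wrist_force: [-0.6, 0.8, 0.2]
gripper_width: 0.996
```

Run:
```python
from h import *
f=cam("wrist","w2"); 
from scipy.optimize import least_squares
uv=proj(f,[.42,.14,.028])[0]; print(uv)
u,v=map(int,uv); crop(f,u-28,max(v-28,0),u+28,v+28,10,"w2b")
f=ld("w1")
```

```text
[319.38667825  84.15401995]
```

View pics/w2b.png

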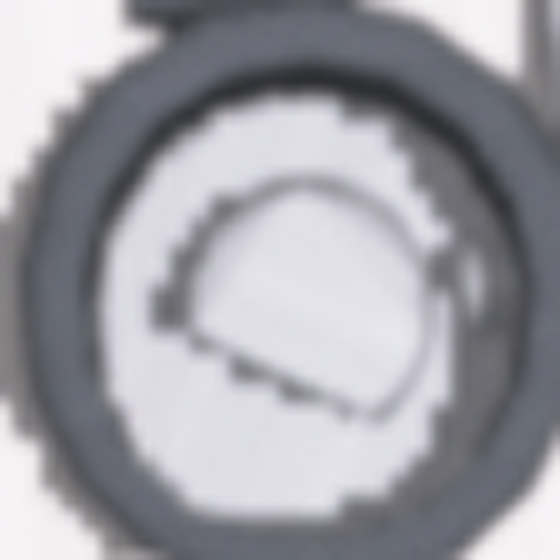

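View pics/w2.png

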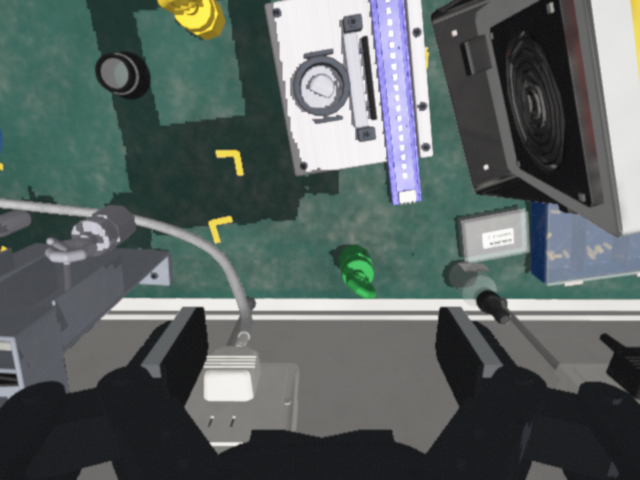

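```bash
cat >> h.py <<'E'
from scipy.optimize import least_squares
def T(p,P):
    P=np.atleast_2d(P).astype(float);c,sn=np.cos(p[2]),np.sin(p[2])
    return np.c_[p[0]+c*P[:,0]-sn*P[:,1],p[1]+sn*P[:,0]+c*P[:,1],P[:,2]]
def fit(obs,p0):
    f=lambda p:np.concatenate([ (proj(c,T(p,P))-np.array(uv)).ravel() for c,P,uv in obs])
    r=least_squares(f,p0,loss='soft_l1'); print(r.x,np.degrees(r.x[2])); print(f(r.x).reshape(-1,2).round(1).tolist()); return r.x
E
python3 - <<'E'
from h import *
w1=ld("w1");w2=ld("w2")
a=(290.5+19,56+33.2);b=(290.5+37.8,56+41.7)
d=atz(w2,b,.028)-atz(w2,a,.028);print(d,np.degrees(np.arctan2(d[1],d[0]))-90)
p=fit([(w1,[-.075,-.066,.01],(271.8,156.6)),(w1,[.075,-.066,.01],(299.7,296.6)),(w1,[-.075,.064,.022],(409.1,134.5)),(w1,[.075,.064,.022],(423.3,284)),(w2,[0,-.028,.038],(321.5,85.2))],[.415,.168,.17])
print(T(p,[0,-.028,.01]))
for n,c in(("t",ld("top0")),("s",ld("side0")),("w1",w1)): print(n,proj(c,T(p,[0,-.028,.038])))
E
```

```text
[0.00690264 0.01629674 0.        ] -22.95555533934798
[0.41716844 0.16963002 0.16176206] 9.268283040763217
[[-0.8, -0.3], [-0.7, 0.5], [0.7, -0.2], [0.4, -0.2], [0.2, 0.3]]
[[0.42167805 0.14199556 0.01      ]]
t [[275.81363562 283.92855881]]
s [[267.11237419 247.90214395]]
w1 [[323.00102922 233.02797528]]
```

Run:
```python
from h import *
Q=Rz(-3,45); G=np.array([.540,-.040,.074]); 
rows([([.42,.03,.28],Rz(-3,22)),(G-.133*Q[:,2],Q)])
print(G-.133*Q[:,2])
```

```text
[0.0978, -0.1121, -0.0095] [0.56, -22.02, 3.06]
[0.0718, -0.1771, 0.1025] [1.18, -45.02, 2.94]
[ 0.44608368 -0.03507805  0.1680452 ]
```

Call:
step_arm --increments '[[-1,[0.05,-0.05,-0.01],[0,-9,1]],[-1,[0.098,-0.11,-0.01],[0.5,-18,2]],[-1,[0.098,-0.112,-0.01],[0.6,-27,3]],[-1,[0.072,-0.177,0.05],[1,-36,3]],[-1,[0.072,-0.177,0.102],[1.2,-45,2.9]],[-1,[0.072,-0.177,0.102],[1.2,-45,2.9]],[-1,[0.072,-0.177,0.102],[1.2,-45,2.9]],[-1,[0.072,-0.177,0.102],[1.2,-45,2.9]]]'

```text
t: 3.0
eef_pos: [0.4464, -0.0344, 0.1707]
orientation: [-179.9, 45.1, 177.2]
wrist_force: [0.2, -0.1, 0.2]
gripper_width: 0.997
```

Run:
```python
from h import *
f=cam("wrist","w3"); 
from bench import bot
s=bot.read_state();print(s["t"],s["eef_pos"],s["orientation"],s["joint_positions"],f["eye"],f["attitude"])
```

```text
3.05 [ 0.44659987 -0.03437298  0.17078906] [-179.89950972   45.09426014  177.197001  ] [ -24.7757706   -30.99776945  134.72910123   26.43797555   36.2683884
 -127.73654234] [ 0.30756046 -0.02754133  0.20166017] [-6.25682096e+01  7.85890391e-02  8.71413814e+01]
```

View pics/w3.png

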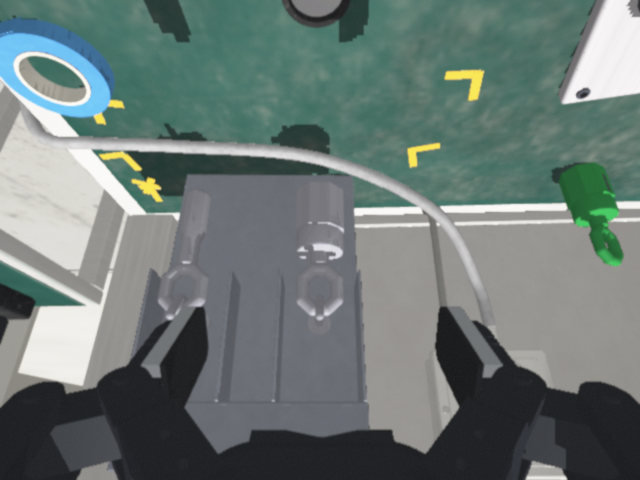

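Run:
```python
from h import *
f=ld("w3"); crop(f,270,165,370,345,3.3,"w3a"); crop(f,130,165,370,420,3.0,"w3b")
```

```text
(no output)
```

View pics/w3a.png

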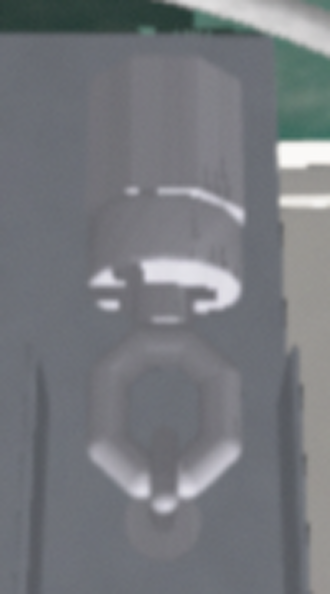

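View pics/w3b.png

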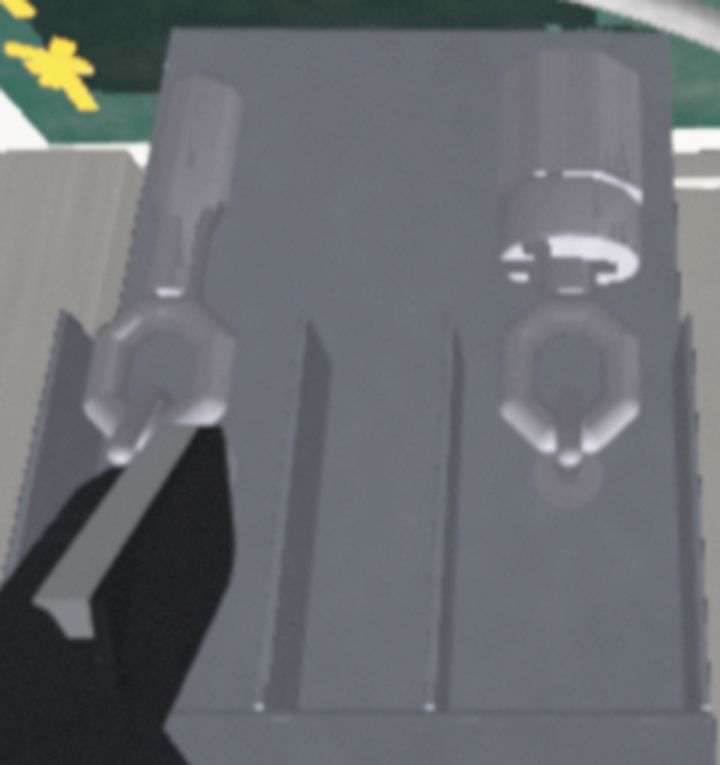

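Run:
```python
from h import *
w=ld("w3");t=ld("top0");s=ld("side0")
k=[-.04,.042,.1185]
p=fit([(w,k,(319.5,289.3)),(w,[-.0532,.042,.1385],(319.2,317)),(w,[-.03,.07,.182],(368.2,402)),(w,[-.04,-.042,.1185],(130+162/3-.5,165+362/3-.5)),(t,[-.03,.07,.216],(350.,214.8)),(t,[-.03,-.07,.216],(424.2,220.0)),(s,[-.03,.07,.216],(372.1,192.4)),(s,[-.03,-.07,.216],(416.4,241.2))],[.577,-.084,-.05])
print(T(p,[-.04,.042,0]))
p2=fit([(w,k,(319.5,289.3)),(w,[-.0532,.042,.1385],(319.2,317)),(w,[-.03,.07,.182],(368.2,402)),(w,[-.04,-.042,.1185],(130+162/3-.5,165+362/3-.5))],[.577,-.084,-.05])
print(T(p2,[-.04,.042,0]))
```

```text
[ 0.5776745  -0.08512942 -0.0692395 ] -3.9671310440446286
[[-0.0, -0.1], [0.5, -2.3], [-0.4, -0.9], [0.2, 2.9], [1.2, -1.5], [1.3, -0.7], [-0.9, -0.9], [-1.1, 0.7]]
[[ 0.54067608 -0.04046269  0.        ]]
[ 0.57704495 -0.08590942 -0.09331912] -5.34679190959036
[[0.2, 0.1], [1.3, -2.1], [-0.9, -0.7], [-0.3, 2.1]]
[[ 0.54113271 -0.04036482  0.        ]]
```

```bash
cat > plan.py <<'E'
import numpy as np
def rot(a): a=np.radians(a); return np.array([[np.cos(a),-np.sin(a)],[np.sin(a),np.cos(a)]])
hook=np.array([[x,124.5] for x in np.linspace(35,0,15)]+[[-12.4*k,124.5+14.8*k] for k in np.linspace(0,1,8)])
wall=np.array([[7,z] for z in np.linspace(102,182,41)]+[[10,z] for z in np.linspace(182,216,18)])
def poses(phimax=20,lift=8,adv=44):
    out=[]
    oc0=np.array([0,118.5])
    for k in np.linspace(0,1,5): out.append((oc0+[0,lift*k],0))
    for k in np.linspace(0,1,5)[1:]: out.append((oc0+[0,lift],phimax*k))
    d=np.array([-np.cos(np.radians(50)),np.sin(np.radians(50))])
    for k in np.linspace(0,1,9)[1:]: out.append((oc0+[0,lift]+d*adv*k,phimax))
    return out
def clr(g,al,hb,phimax=20,lift=8,adv=44,verbose=False):
    res=[]
    for oc,phi in poses(phimax,lift,adv):
        # key tilt: down vector (0,-1)->(-sin,-cos): rotation by -phi
        Rk=rot(-phi)
        G=oc+Rk@np.array([0,g-68.5])
        z=Rk@np.array([np.sin(np.radians(al)),-np.cos(np.radians(al))]); x=np.array([-z[1],z[0]])
        def body(P):
            q=P-G; zz=q@z; xx=abs(q@x)
            # rect: zz<-54, xx<hb ; signed distance outside
            dz=zz+54; dx=xx-hb
            return np.where((dz>0)&(dx>0),np.hypot(dz,dx),np.maximum(dz,dx))
        def fing(P):
            q=P-G; zz=q@z; xx=abs(q@x); dz=zz-19; dx=xx-11
            return np.where((dz>0)&(dx>0),np.hypot(dz,dx),np.maximum(dz,dx))
        # key vs hook: bars
        bars=[oc+Rk@np.array([0,h-68.5]) for h in (81,56)]
        kb=min(np.min(np.linalg.norm(hook-b,axis=1)) for b in bars)-6.5
        res.append((body(hook).min()-2.5,body(wall).min(),fing(wall).min(),kb))
    return np.array(res)
if __name__=="__main__":
    for hb in (38,42.5):
      for g in (18,22,26,30):
        for al in (35,40,45,50,55):
            r=clr(g,al,hb); print(hb,g,al,r.min(0).round(1), r[:, :2].min(1).round(0).astype(int).tolist())
E
python3 plan.py
```

```text
38 18 35 [-10.9   1.7   9.6  -2.3] [-10, -11, -11, -9, -7, -7, -7, -6, -5, 0, 5, 10, 14, 19, 23, 26, 30]
38 18 40 [-6.7  7.1 11.1 -2.3] [-4, -5, -7, -6, -5, -5, -4, -4, -3, 2, 7, 12, 17, 22, 28, 32, 35]
38 18 45 [-3.1 12.7 12.3 -2.3] [1, -1, -2, -3, -2, -2, -2, -1, -1, 4, 10, 15, 20, 26, 31, 36, 41]
38 18 50 [ 1.3 18.4 13.4 -2.3] [6, 5, 3, 2, 2, 1, 1, 1, 2, 7, 13, 18, 23, 29, 34, 40, 45]
38 18 55 [ 5.  24.1 14.3 -2.3] [11, 10, 9, 8, 8, 6, 6, 5, 5, 10, 16, 21, 27, 32, 38, 43, 49]
38 22 35 [-10.7   0.5   7.4  -2.3] [-11, -9, -7, -6, -4, -4, -3, -3, -2, 3, 7, 11, 14, 18, 21, 25, 28]
38 22 40 [-6.7  5.7  8.5 -2.3] [-7, -6, -5, -3, -2, -2, -1, -1, 0, 5, 10, 15, 20, 23, 27, 30, 34]
38 22 45 [-3.1 11.3  9.5 -2.3] [-2, -3, -2, -1, 1, 1, 1, 1, 2, 7, 12, 18, 23, 28, 33, 36, 40]
38 22 50 [ 2.1 17.  10.4 -2.3] [3, 2, 2, 3, 4, 4, 4, 4, 4, 10, 15, 21, 26, 31, 37, 42, 45]
38 22 55 [ 7.  22.8 11.  -2.3] [9, 8, 8, 8, 8, 7, 7, 7, 7, 13, 18, 24, 29, 35, 40, 46, 51]
38 26 35 [-7.5 -0.8  5.1 -2.3] [-7, -6, -4, -3, -1, -1, 0, 0, -1, 2, 6, 9, 13, 16, 20, 24, 27]
38 26 40 [-5.   4.3  5.9 -2.3] [-5, -3, -2, 
[... 2016 characters left out ...]
4, 4, 5, 9, 13, 16, 20, 24, 27, 31, 35]
42.5 26 50 [ 1.3 11.7  7.3 -2.3] [1, 3, 4, 5, 6, 6, 6, 7, 7, 12, 18, 22, 26, 29, 33, 37, 41]
42.5 26 55 [ 5.4 17.7  7.8 -2.3] [5, 6, 7, 8, 10, 9, 9, 9, 10, 15, 20, 26, 31, 35, 39, 43, 46]
42.5 30 35 [-4.2 -5.5  2.8 -2.3] [-4, -3, -1, 1, 2, 1, -1, -3, -6, -3, 0, 4, 7, 11, 14, 18, 22]
42.5 30 40 [-1.9 -0.8  3.4 -2.3] [-2, 0, 1, 3, 4, 4, 4, 1, -1, 2, 6, 9, 13, 16, 20, 24, 28]
42.5 30 45 [ 0.8  4.5  3.8 -2.3] [1, 2, 4, 5, 6, 7, 7, 7, 5, 8, 12, 15, 19, 22, 26, 30, 34]
42.5 30 50 [ 3.9 10.4  4.2 -2.3] [4, 5, 6, 8, 9, 9, 9, 9, 9, 14, 17, 21, 25, 28, 32, 36, 40]
42.5 30 55 [ 7.3 16.4  4.5 -2.3] [7, 8, 10, 11, 12, 12, 12, 12, 12, 17, 23, 27, 30, 34, 38, 42, 46]
```

Run:
```python
from plan import *
for lift,phi in ((7,20),(8,20),(8,24),(9,20),(7,24)):
    r=clr(27,53,42.5,phi,lift); print(lift,phi,r.min(0).round(1), r[:,3].round(1).tolist())
```

```text
7 20 [ 4.1 15.   7.6 -2.3] [-2.3, -1.1, -0.0, 1.1, 2.2, 3.1, 3.7, 4.4, 5.0, 3.7, 3.7, 3.7, 3.7, 4.1, 6.6, 10.6, 15.2]
8 20 [ 4.1 15.   6.8 -2.3] [-2.3, -1.0, 0.2, 1.6, 2.8, 3.6, 4.0, 4.1, 4.1, 3.1, 3.1, 3.1, 3.1, 3.7, 6.6, 10.8, 15.6]
8 24 [ 4.1 12.9  6.8 -2.3] [-2.3, -1.0, 0.2, 1.6, 2.8, 3.8, 4.1, 4.1, 4.2, 3.5, 3.5, 3.5, 3.5, 4.3, 7.4, 11.7, 16.5]
9 20 [ 4.1 15.   6.  -2.3] [-2.3, -0.8, 0.6, 2.1, 3.0, 3.0, 3.1, 3.1, 3.2, 2.5, 2.5, 2.5, 2.5, 3.4, 6.7, 11.2, 16.1]
7 24 [ 4.1 12.9  7.6 -2.3] [-2.3, -1.1, -0.0, 1.1, 2.2, 3.2, 4.0, 4.8, 5.1, 4.1, 4.1, 4.1, 4.1, 4.7, 7.4, 11.4, 16.1]
```

Run:
```python
from h import *
Q=Rz(-4,53); G=np.array([.5407,-.0404,.077])
rows([(G-(.103)*Q[:,2],Q),(G-.003*Q[:,2],Q)]); print(G-.103*Q[:,2])
```

```text
[0.014, 0.0004, 0.031] [0.8, -7.9, 0.79]
[0.0003, -0.0011, 0.13] [0.8, -7.9, 0.79]
[ 0.45864092 -0.03466187  0.13898695]
```

Call:
step_arm --increments '[[-0.2,[0.014,0,0.031],[0.8,-7.9,0.8]],[-0.2,[0.014,0,0.031],[0.8,-7.9,0.8]],[-0.2,[0.014,0,0.031],[0.8,-7.9,0.8]],[-0.2,[0.014,0,0.031],[0.8,-7.9,0.8]],[-0.2,[0.014,0,0.031],[0.8,-7.9,0.8]]]'

```text
t: 3.68
eef_pos: [0.4593, -0.0349, 0.1403]
orientation: [-180.0, 53.1, 176.1]
wrist_force: [0.0, -0.4, -1.0]
gripper_width: 0.6
```

Run:
```python
from h import *
f=cam("wrist","w4");
from bench import bot
s=bot.read_state();print(s["t"],s["eef_pos"],s["orientation"],s["joint_positions"])
Q=Rz(-4,53); G=np.array([.5407,-.0404,.077])
rows([(G-.003*Q[:,2],Q)])
```

```text
3.725 [ 0.45910649 -0.03495015  0.14000658] [-179.98457429   53.04978024  176.05376825] [ -25.17877913  -28.06655914  141.24362716   48.10707082   22.85872309
 -148.9148416 ]
[0.0012, 0.0002, 0.1002] [0.03, 0.05, 0.03]
```

View pics/w4.png

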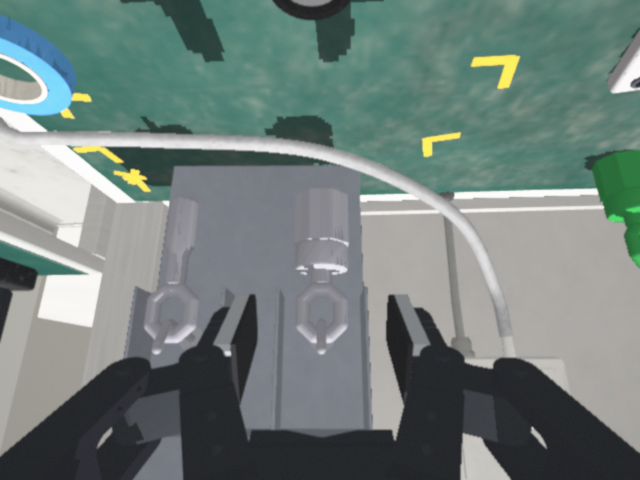

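```bash
cat > kin.py <<'E'
import numpy as np
from scipy.optimize import least_squares
from scipy.spatial.transform import Rotation as Ro
S=[([65.2015,8.6474,82.3927,0,89.0241,-7.6775],[.16920,.54932,.25271],[-179.936,-.0086,162.879]),
([9.3012,-11.4509,100.0038,-.0283,91.4621,-80.7077],[.388466,.141295,.270327],[-179.9697,-.01025,-179.9918]),
([-24.77577,-30.99777,134.7291,26.43798,36.26839,-127.73654],[.4466,-.03437298,.17078906],[-179.8995,45.09426,177.197]),
([-25.17878,-28.06656,141.24363,48.10707,22.85872,-148.91484],[.4591065,-.034950,.1400066],[-179.98457,53.04978,176.05377])]
RY=lambda a:Ro.from_euler('y',a,degrees=True).as_matrix()
RZ=lambda a:Ro.from_euler('z',a,degrees=True).as_matrix()
def fk(q,p):
    a1,d1,L2,a3,L4,dt,b1,b2,o6=p
    R=RZ(q[0]); pos=R@np.array([a1,b1,d1])+R@RY(q[1])@[0,0,L2]
    R=R@RY(q[1]+q[2]); pos=pos+R@[a3,0,L4]
    R=R@RZ(q[3]); pos=pos+R@[0,b2,0]
    R=R@RY(q[4]); pos=pos+R@[0,0,dt]
    return pos,R@RZ(q[5]+o6)
def resid(p):
    o=[]
    for q,x,r in S:
        P,R=fk(q,p); Rm=Ro.from_euler('xyz',r,degrees=True).as_matrix()
        o+=list((P-x)*1000)+list(Ro.from_matrix(Rm.T@R).as_rotvec(degrees=True)*2)
    return np.array(o)
best=None
for b in ((.07,0),(0,.07)):
  for o6 in (0,90,180,-90):
    r=least_squares(resid,[0,.2,.4,0,.4,.2,b[0],b[1],o6])
    if best is None or r.cost<best.cost: best=r
P=best.x
LO=np.array([-160.23,-39.13,6.94,-79.49,9.18,-161.06]);HI=np.array([160.23,120.54,153.29,259.48,160.14,161.06])
def ik(pos,Rm,q0):
    def f(q):
        a,R=fk(q,P); return np.r_[(a-pos)*1000,Ro.from_matrix(Rm.T@R).as_rotvec(degrees=True)*2]
    r=least_squares(f,np.clip(q0,LO+.1,HI-.1),bounds=(LO,HI)); return r.x,np.abs(r.fun).max()
if __name__=="__main__":
    print(best.cost,P.round(4)); print(best.fun.round(1))
E
python3 kin.py
```

```text
5.718119271335843e-06 [-0.000e+00  1.608e-01  4.778e-01  7.090e-02  4.995e-01  3.005e-01
  7.680e-02  0.000e+00  9.000e+01]
[ 0. -0.  0. -0. -0. -0.  0.  0. -0.  0. -0.  0.  0.  0. -0. -0. -0. -0.
 -0. -0.  0.  0.  0. -0.]
```

```bash
cat > path.py <<'E'
from h import *; from kin import ik,S,LO,HI
from plan import poses,rot
def wp(al,g=27,yaw=-4,phi=22,lift=7.5,adv=44,K=np.array([.5407,-.0404])):
    d=np.array([np.cos(np.radians(yaw)),np.sin(np.radians(yaw))]); out=[]
    for oc,ph in poses(phi,lift,adv):
        G2=oc+rot(-ph)@np.array([0,g-68.5]); G=np.r_[K+d*G2[0]/1000,G2[1]/1000]
        Q=Rz(yaw,al-ph); out.append((G-.003*Q[:,2],Q))
    return out
if __name__=="__main__":
  for al in (45,49,53):
    q=np.array(S[-1][0] if al>50 else S[-2][0]); w=wp(al)
    Q=w[0][1]; ap=[(w[0][0]-Q[:,2]*s,Q) for s in (.1,.07,.04,.02)]
    print(al)
    for k,(p,Q) in enumerate(ap+w):
        q,e=ik(p,Q,q); 
        if k%2==0 or k>18: print(k,q.round(1),round(e,2))
E
python3 path.py
```

```text
45
0 [ -22.   -25.2  134.3   26.    29.9 -125.8] 0.0
2 [ -19.4  -13.6  132.8   33.3   20.  -132.7] 0.0
4 [ -18.    -6.   131.    42.6   14.7 -141.6] 0.0
6 [ -18.    -6.5  130.8   41.    15.1 -140. ] 0.0
8 [ -18.    -7.   130.6   39.5   15.6 -138.4] 0.0
10 [ -16.6   -6.   124.3   14.5   29.1 -113.2] 0.0
12 [ -15.2   -3.   117.4    6.4   43.2 -105. ] 0.0
14 [ -15.4   -4.5  117.7    6.3   44.4 -105.1] 0.0
16 [ -15.6   -6.1  118.     6.3   45.7 -105.1] 0.0
18 [ -15.8   -7.6  118.2    6.3   47.  -105.2] 0.0
19 [ -15.9   -8.4  118.3    6.3   47.7 -105.3] 0.0
20 [ -16.1   -9.2  118.5    6.3   48.3 -105.3] 0.0
49
0 [ -23.5  -26.9  137.9   35.2   25.9 -135.4] 0.0
2 [ -20.3  -14.1  135.6   49.6   16.1 -149.4] 0.0
4 [ -18.3   -6.1  133.    62.1   11.7 -161.1] 1.31
6 [ -18.5   -6.6  133.1   62.    12.1 -161.1] 0.7
8 [ -18.6   -7.   133.1   61.9   12.5 -161.1] 0.09
10 [ -17.2   -7.1  127.    20.1   24.1 -118.9] 0.0
12 [ -15.8   -4.7  120.2    8.6   38.3 -107.3] 0.0
14 [ -16.    -6.3  120.5    8.5   39.6 -107.3] 0.0
16 [ -16.2   -7.9  120.8    8.4   41.  -107.3] 0.0
18 [ -16.5   -9.6  121.     8.4   42.4 -107.3] 0.0
19 [ -16.6  -10.4  121.1    8.3   43.1 -107.3] 0.0
20 [ -16.7  -11.2  121.2    8.3   43.8 -107.4] 0.0
53
0 [ -25.1  -28.   141.3   48.1   22.7 -148.9] 0.0
2 [ -20.   -14.2  137.4   61.9   13.3 -161.1] 3.19
4 [ -17.    -6.2  133.4   63.2    9.2 -161.1] 7.8
6 [ -17.2   -6.7  133.5   63.2    9.5 -161.1] 7.16
8 [ -17.4   -7.1  133.5   63.1    9.9 -161.1] 6.52
10 [ -17.9   -7.8  129.6   29.    19.3 -128. ] 0.0
12 [ -16.4   -6.2  123.    11.6   33.4 -110.3] 0.0
14 [ -16.6   -7.9  123.3   11.4   34.8 -110.2] 0.0
16 [ -16.9   -9.6  123.6   11.2   36.2 -110.1] 0.0
18 [ -17.1  -11.3  123.8   11.    37.7 -110.1] 0.0
19 [ -17.3  -12.2  123.9   11.    38.5 -110. ] 0.0
20 [ -17.4  -13.   124.    10.9   39.2 -110. ] 0.0
```

Run:
```python
from path import *
from plan import clr
r=clr(31,47,42.5,22,7.5);print(r.min(0)); print(r[:,:3].round(1).tolist())
w=wp(47,g=31)
q=np.array(S[-1][0]); Q=w[0][1]
st=[(w[0][0]-Q[:,2]*s,Q) for s in (.09,.05,.025,0)]
for p,Q in st:
    q,e=ik(p,Q,q); print(q.round(1),round(e,2))
rows(st)
```

```text
[ 2.67070971  5.35269269  3.64726349 -2.29152944]
[[2.7, 17.5, 9.1], [3.9, 17.5, 7.8], [5.2, 17.5, 6.4], [6.5, 17.5, 5.0], [7.8, 17.5, 3.6], [7.7, 14.6, 5.8], [7.9, 11.5, 8.0], [8.2, 8.4, 10.3], [8.6, 5.4, 12.6], [13.9, 8.9, 14.1], [19.3, 12.4, 15.5], [24.6, 16.0, 16.9], [29.9, 19.5, 18.4], [35.2, 23.0, 20.8], [40.5, 26.6, 24.3], [45.8, 30.6, 27.8], [51.1, 35.0, 31.3]]
[ -22.2  -24.4  135.6   30.6   26.6 -130.5] 0.0
[ -20.2  -16.4  134.4   36.9   19.9 -136.4] 0.0
[ -19.2  -11.4  133.3   43.    16.4 -142.3] 0.0
[ -18.3   -6.6  132.    51.4   13.4 -150.5] 0.0
[-0.0118, 0.0002, 0.0083] [0.03, 6.05, 0.03]
[-0.0076, 0.0002, 0.0481] [0.03, 6.05, 0.03]
[-0.005, 0.0002, 0.073] [0.03, 6.05, 0.03]
[-0.0023, 0.0002, 0.0978] [0.03, 6.05, 0.03]
```

Call:
step_arm --increments '[[-0.2,[-0.012,0,0.008],[0,6,0]],[-0.2,[-0.012,0,0.008],[0,6,0]],[-0.2,[-0.008,0,0.048],[0,6,0]],[-0.2,[-0.005,0,0.073],[0,6,0]],[-0.2,[-0.005,0,0.073],[0,6,0]],[-0.2,[-0.005,0,0.073],[0,6,0]]]'

```text
t: 4.47
eef_pos: [0.5202, -0.0391, 0.1007]
orientation: [-180.0, 47.1, 176.1]
wrist_force: [0.0, -0.5, 0.7]
gripper_width: 0.598
```

Run:
```python
from path import *
f=cam("wrist","w5"); g=cam("side","s5"); crop(g,330,180,450,330,4,"s5c")
w=wp(47,g=31); rows([w[0]])
```

```text
[0.0009, 0.0003, 0.0258] [0.01, 0.14, 0.06]
```

View pics/w5.png

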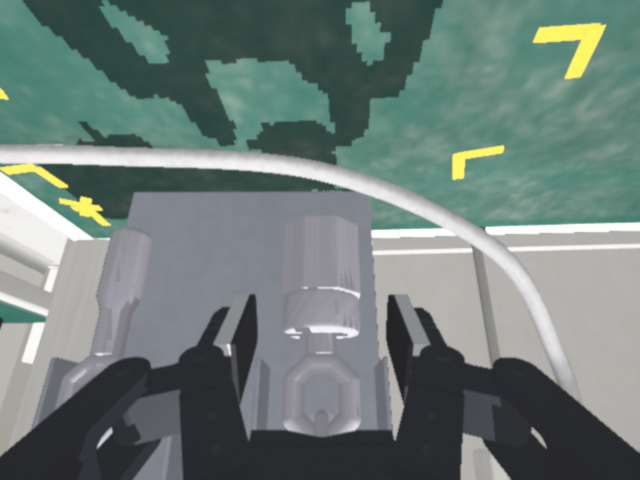

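View pics/s5c.png

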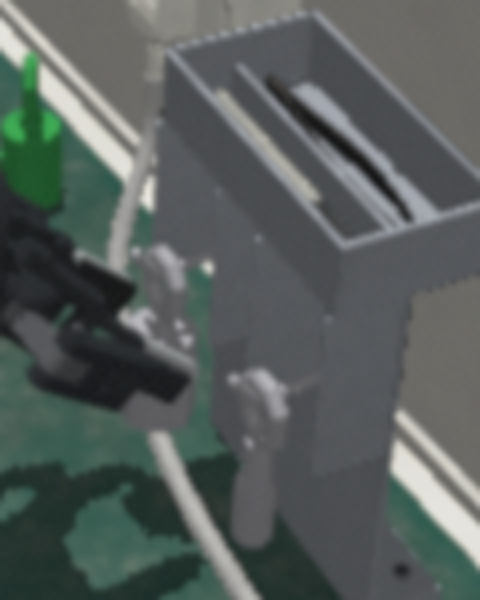

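Call:
step_arm --increments '[[-0.2,[0.001,0,0.013],[0,0,0]],[-0.2,[0.001,0,0.0255],[0,0,0]],[-0.2,[0.001,0,0.0255],[0,0,0]]]' --newtons 50

```text
t: 4.95
eef_pos: [0.5382, -0.0405, 0.0835]
orientation: [-180.0, 47.2, 176.1]
wrist_force: [0.0, 0.3, 0.2]
gripper_width: 0.596
```

Run:
```python
from h import *
g=cam("side","s6"); crop(g,330,180,450,330,4,"s6c")
```

```text
(no output)
```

View pics/s6c.png

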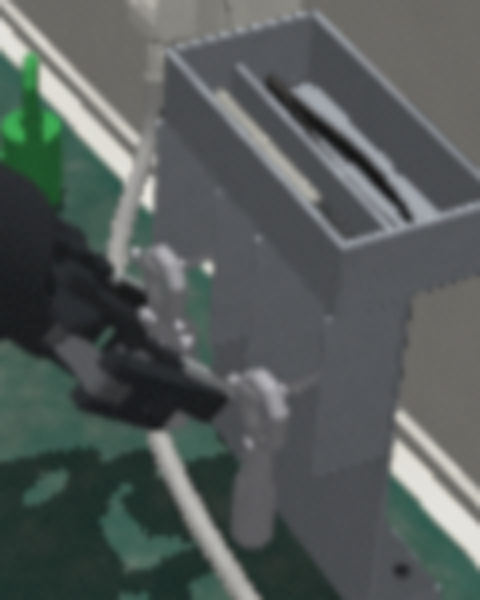

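Fingers straddle the socket with no contact force. Closing.

Call:
step_arm --increments '[[0.2,[0,0,0],[0,0,0]],[0.4,[0,0,0],[0,0,0]],[1,[0,0,0],[0,0,0]],[1,[0,0,0],[0,0,0]],[1,[0,0,0],[0,0,0]]]' --newtons 50

```text
t: 5.62
eef_pos: [0.5383, -0.0406, 0.0843]
orientation: [-179.9, 47.2, 176.1]
wrist_force: [-3.3, 0.2, 7.3]
gripper_width: 0.347
```

Run:
```python
from path import *
from bench import bot
s=bot.read_state(); print(s["wrist_force"],s["torque"],s["gripper_width"],s["joint_positions"].round(1))
f=cam("wrist","w7"); g=cam("side","s7"); crop(g,330,180,450,330,4,"s7c")
w=wp(47,g=31); rows([w[0],w[4],w[6],w[8],w[10],w[12],w[14],w[16]])
```

```text
[-3.34105144  0.20491442  7.31957259] [ 0.04741069 -0.21897549  0.05288339] 0.34739478961326964 [ -18.5   -6.8  132.1   52.1   13.4 -151.3]
[0.0007, 0.0003, 0.001] [0.01, 0.22, 0.06]
[-0.0048, 0.0003, -0.0041] [0.01, 0.22, 0.06]
[-0.001, 0.0003, -0.0098] [0.0, 11.22, 0.06]
[0.0016, 0.0003, -0.0161] [-0.01, 22.22, 0.06]
[0.0003, 0.0003, -0.027] [-0.01, 22.22, 0.06]
[-0.0011, 0.0003, -0.0379] [-0.01, 22.22, 0.06]
[-0.0025, 0.0003, -0.0488] [-0.01, 22.22, 0.06]
[-0.0039, 0.0003, -0.0597] [-0.01, 22.22, 0.06]
```

View pics/w7.png

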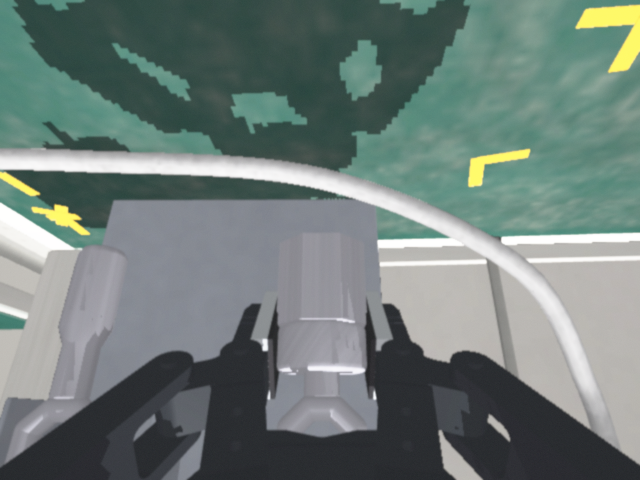

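Call:
step_arm --increments '[[1,[-0.002,0,-0.001],[0,0.1,0]],[1,[-0.004,0,-0.003],[0,0.2,0]],[1,[-0.0048,0,-0.0041],[0,0.2,0]],[1,[-0.0048,0,-0.0041],[0,0.2,0]]]'

```text
t: 6.22
eef_pos: [0.5385, -0.0406, 0.0906]
orientation: [-179.9, 47.0, 176.1]
wrist_force: [-1.0, 0.8, -1.7]
gripper_width: 0.349
```

Run:
```python
from path import *
from bench import bot
s=bot.read_state(); print(s["wrist_force"],s["torque"],s["gripper_width"])
f=cam("wrist","w8"); g=cam("side","s8"); crop(g,330,180,450,330,4,"s8c")
w=wp(47,g=31); rows([w[4],w[5],w[6],w[7],w[8],w[9],w[10],w[11],w[12],w[14],w[16]])
```

```text
[-1.01455978  0.78904622 -1.70197859] [-0.04526585  0.52453631  0.00487645] 0.3488270688666814
[-0.0001, 0.0003, -0.0] [0.01, 0.01, 0.06]
[0.002, 0.0003, -0.0028] [0.01, 5.51, 0.06]
[0.0037, 0.0003, -0.0057] [0.0, 11.01, 0.06]
[0.0052, 0.0003, -0.0088] [0.0, 16.51, 0.06]
[0.0064, 0.0003, -0.012] [-0.0, 22.01, 0.06]
[0.0057, 0.0003, -0.0174] [-0.0, 22.01, 0.06]
[0.005, 0.0003, -0.0229] [-0.0, 22.01, 0.06]
[0.0044, 0.0003, -0.0283] [-0.0, 22.01, 0.06]
[0.0037, 0.0003, -0.0338] [-0.0, 22.01, 0.06]
[0.0023, 0.0003, -0.0447] [-0.0, 22.01, 0.06]
[0.001, 0.0003, -0.0556] [-0.0, 22.01, 0.06]
```

View pics/s8c.png

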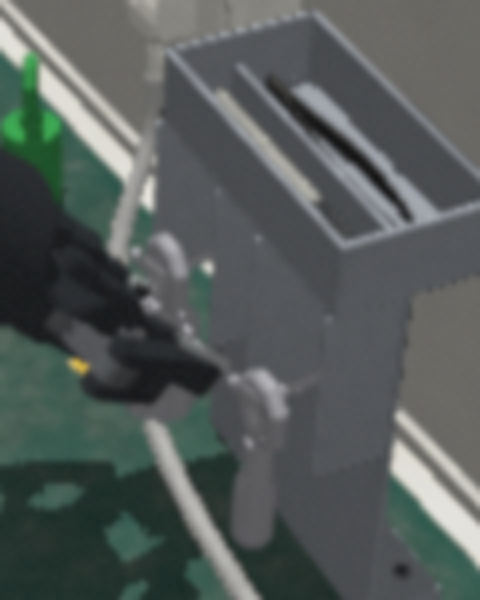

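View pics/w8.png

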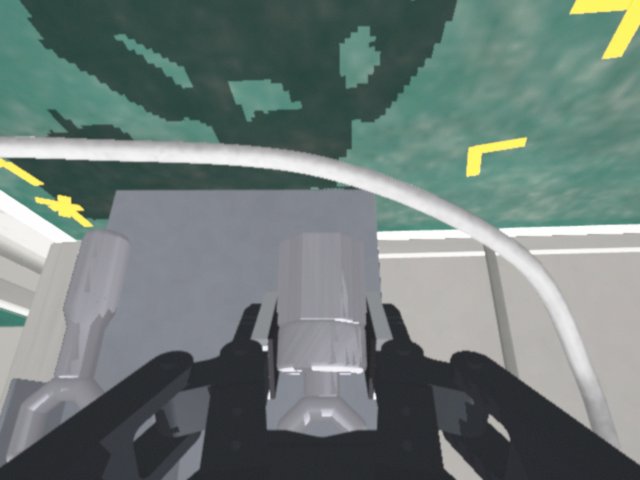

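Call:
step_arm --increments '[[1,[0.002,0,-0.0028],[0,5.5,0]],[1,[0.0037,0,-0.0057],[0,11,0]],[1,[0.0052,0,-0.0088],[0,16.5,0]],[1,[0.0064,0,-0.012],[0,22,0]],[1,[0.0064,0,-0.012],[0,22,0]]]'

```text
t: 6.95
eef_pos: [0.5263, -0.0397, 0.0945]
orientation: [-180.0, 25.1, 176.1]
wrist_force: [-0.3, -0.3, -1.9]
gripper_width: 0.351
```

Run:
```python
from path import *
from bench import bot
s=bot.read_state(); print(s["wrist_force"],s["torque"],s["gripper_width"])
g=cam("side","s9"); crop(g,330,180,450,330,4,"s9c")
w=wp(47,g=31); rows([w[8],w[9],w[10],w[11],w[12],w[14],w[16]])
```

```text
[-0.28383209 -0.26720032 -1.92505827] [0.01706934 0.33929662 0.03145886] 0.35052598160588216
[0.0002, 0.0001, -0.0003] [0.02, 0.11, 0.08]
[0.0016, 0.0001, -0.0056] [0.02, 0.11, 0.08]
[0.003, 0.0001, -0.0109] [0.02, 0.11, 0.08]
[0.0044, 0.0001, -0.0162] [0.02, 0.11, 0.08]
[0.0058, 0.0001, -0.0215] [0.02, 0.11, 0.08]
[0.0087, 0.0001, -0.0322] [0.02, 0.11, 0.08]
[0.0115, 0.0001, -0.0428] [0.02, 0.11, 0.08]
```

View pics/s9c.png

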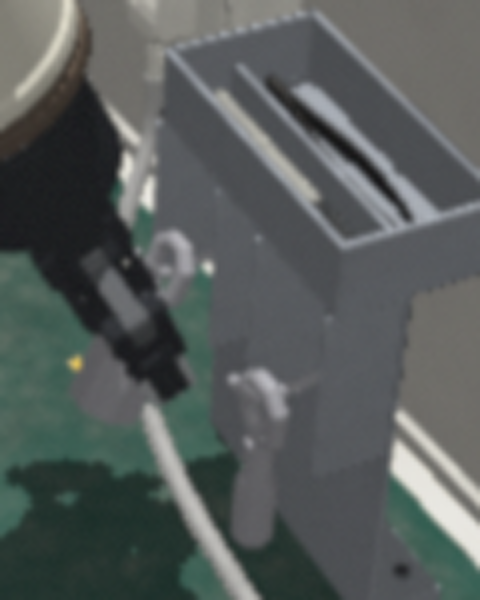

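Call:
step_arm --increments '[[1,[0.0016,0,-0.0056],[0,0,0]],[1,[0.003,0,-0.0109],[0,0,0]],[1,[0.0044,0,-0.0162],[0,0,0]],[1,[0.0058,0,-0.0215],[0,0,0]],[1,[0.0087,0,-0.0322],[0,0,0]],[1,[0.0115,0,-0.0428],[0,0,0]],[1,[0.0115,0,-0.0428],[0,0,0]]]'

```text
t: 7.88
eef_pos: [0.4971, -0.0376, 0.1287]
orientation: [-180.0, 25.2, 176.1]
wrist_force: [-0.3, -1.0, -1.5]
gripper_width: 0.349
```

Run:
```python
from path import *
from bench import bot
s=bot.read_state(); print(s["wrist_force"],s["torque"],s["gripper_width"],s["eef_pos"])
g=cam("side","s10"); crop(g,330,180,450,330,4,"s10c")
```

```text
[-0.31000314 -1.00523217 -1.51873467] [ 0.03526313  0.30306639 -0.00287887] 0.34884712498988707 [ 0.49712571 -0.03757385  0.12869963]
```

View pics/s10c.png

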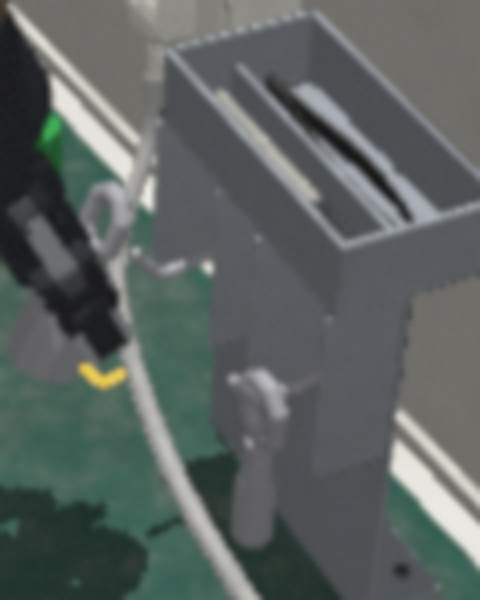

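Run:
```python
from path import *
from bench import bot
q=bot.read_state()["joint_positions"]
for yaw in (-4,-20):
  qq=q
  for x,y,z,al in ((.46,-.06,.14,25),(.45,-.105,.12,25),(.45,-.105,.12,47),(.45,-.105,.06,47),(.45,-.105,.032,47)):
    Q=Rz(yaw,al); p=np.array([x,y,z])-.003*Q[:,2]; qq,e=ik(p,Q,qq); print(yaw,qq.round(1),round(e,2))
Q=Rz(-4,47); o=Q[:,2]*.003
rows([([.46,-.07,.15],Rz(-4,36)),(np.array([.45,-.105,.09])-o,Q),(np.array([.45,-.105,.04])-o,Q)])
```

```text
-4 [ -22.   -16.3  122.1    9.7   50.7 -112.5] 0.0
-4 [ -29.8  -14.9  123.7   14.    49.4 -122.9] 0.0
-4 [ -39.6  -23.7  138.2   48.6   34.6 -159.1] 0.0
-4 [ -35.4  -15.8  139.9   51.3   24.7 -161.1] 7.14
-4 [ -33.2  -11.5  140.    51.9   20.3 -161.1] 11.58
-20 [-15.8 -15.7 121.7  -2.4  49.1 -84.6] 0.0
-20 [-23.8 -15.1 123.8   2.2  46.4 -94.9] 0.0
-20 [ -25.3  -24.2  138.4   11.8   19.3 -104.7] 0.0
-20 [ -26.   -15.8  141.8   32.2    9.2 -126. ] 1.16
-20 [ -28.4  -11.4  142.7   65.4    9.2 -161.1] 4.78
[0.0223, -0.0349, -0.0345] [0.01, -10.82, 0.08]
[0.0558, -0.0705, 0.0138] [0.02, -21.82, 0.08]
[0.0771, -0.0705, 0.059] [0.02, -21.82, 0.08]
```

Run:
```python
from path import *
from bench import bot
q0=bot.read_state()["joint_positions"]
for x,y in ((.45,-.105),(.48,.05),(.5,.03),(.45,.04),(.35,-.08),(.33,-.03),(.40,-.105)):
  for yaw in range(-80,81,20):
    qq=q0; ok=[]
    for z in (.12,.08,.032):
      for al in ((30,38,47) if z==.12 else (47,)):
        Q=Rz(yaw,al); p=np.array([x,y,z])-.003*Q[:,2]; qq,e=ik(p,Q,qq); ok.append(e)
    if max(ok)<.1: print(x,y,yaw,qq.round(1))
```

```text
0.45 -0.105 -80 [  5.1  12.  120.5 -57.7  59.6  31.5]
0.45 -0.105 -60 [  1.8   3.9 130.2 -68.9  43.7  23.7]
0.48 0.05 -80 [ 22.8  20.5 108.5 -48.5  72.3  37.3]
0.48 0.05 -60 [ 23.3  13.4 118.6 -58.2  58.7  30.2]
0.48 0.05 -40 [ 19.7   5.5 128.4 -69.5  42.4  22.6]
0.5 0.03 -80 [ 19.9  21.2 107.5 -49.7  70.9  35.5]
0.5 0.03 -60 [ 19.9  14.  117.7 -59.5  56.6  28.4]
0.5 0.03 -40 [ 15.7   6.3 127.4 -71.   39.7  20.9]
0.45 0.04 -80 [ 23.1  17.6 112.7 -48.6  71.6  38.5]
0.45 0.04 -60 [ 23.6  10.4 122.5 -58.5  58.4  31.3]
0.45 0.04 -40 [ 19.8   2.  132.2 -69.8  42.4  23.1]
0.35 -0.08 -80 [ 11.    2.8 131.4 -55.8  62.2  35.9]
0.35 -0.08 -60 [  8.2  -7.2 140.8 -65.7  48.2  25.5]
0.35 -0.08 -40 [ -4.6 -20.9 149.7 -69.5  26.9   3.2]
0.33 -0.03 -80 [ 20.1   3.5 130.6 -51.2  67.5  40.1]
0.33 -0.03 -60 [ 20.2  -6.  139.8 -60.6  55.8  30.7]
0.33 -0.03 -40 [ 12.1 -19.7 149.1 -67.2  38.7  12.9]
0.4 -0.105 -80 [  5.8   7.  126.6 -58.   59.3  33. ]
0.4 -0.105 -60 [  2.1  -2.  136.2 -68.9  43.8  24. ]
0.4 -0.105 -40 [ -9.9 -12.3 144.6 -77.9  22.    8.6]
0.4 -0.105 -20 [ -32.   -20.2  149.3   63.     9.8 -160.9]
```

Run:
```python
from path import *
from bench import bot
q=bot.read_state()["joint_positions"]; print(q.round(1))
wps=[]
for k in np.linspace(0,1,9)[1:]:
    wps.append((np.array([.46,-.06+-.045*k,.17]),Rz(-4-76*k,22)))
wps.append((np.array([.465,-.105,.15]),Rz(-80,35)))
for z in (.13,.08,.034):
    wps.append((np.array([.465,-.105,z])-.003*Rz(-80,47)[:,2],Rz(-80,47)))
for p,Q in wps:
    q2,e=ik(p,Q,q); print(q2.round(1),round(e,2),np.abs(q2-q).max().round(1)); q=q2
rows(wps)
```

```text
[ -16.4  -10.4  119.5    7.2   46.4 -106.3]
[-19.  -15.8 117.6   2.5  56.3 -96.5] 0.0 9.9
[-16.8 -15.1 117.2  -2.8  56.1 -82.7] 0.0 13.8
[-14.7 -14.  116.3  -7.9  56.9 -69.1] 0.0 13.6
[-12.9 -12.5 115.2 -12.4  58.5 -56.1] 0.0 13.0
[-11.4 -10.7 113.7 -16.1  60.8 -44. ] 0.0 12.2
[-10.3  -8.6 112.  -18.9  63.6 -32.7] 0.0 11.3
[ -9.6  -6.4 110.1 -20.9  66.7 -22.3] 0.0 10.4
[ -9.3  -4.1 108.  -22.1  70.  -12.7] 0.0 9.6
[ -1.6  -1.1 111.8 -37.7  66.6   3. ] 0.0 15.7
[  4.9   3.5 115.  -52.   67.5  18.7] 0.0 15.7
[  4.9   8.2 117.1 -54.5  63.4  24.7] 0.0 6.0
[  4.9  13.1 118.5 -57.4  59.9  30.7] 0.0 6.0
[0.0141, -0.0306, -0.0528] [3.8, 3.17, 8.79]
[0.0137, -0.0362, -0.0526] [7.6, 3.15, 17.5]
[0.0134, -0.0418, -0.0524] [11.41, 3.12, 26.21]
[0.013, -0.0474, -0.0523] [15.21, 3.07, 34.91]
[0.0127, -0.053, -0.0521] [19.01, 3.01, 43.62]
[0.0124, -0.0586, -0.0519] [22.81, 2.93, 52.33]
[0.012, -0.0642, -0.0518] [26.62, 2.83, 61.03]
[0.0117, -0.0699, -0.0516] [30.42, 2.72, 69.74]
[0.0157, -0.0695, -0.0314] [38.15, -8.31, 65.91]
[0.0238, -0.0674, -0.0154] [45.02, -18.48, 61.82]
[0.045, -0.0673, 0.0299] [45.02, -18.48, 61.82]
[0.0646, -0.0673, 0.0715] [45.02, -18.48, 61.82]
```

Call:
step_arm --increments '[[1,[0.014,-0.03,-0.053],[0,1,0]],[1,[0.014,-0.031,-0.053],[3.8,3.2,8.8]],[1,[0.014,-0.036,-0.053],[7.6,3.2,17.5]],[1,[0.013,-0.042,-0.052],[11.4,3.1,26.2]],[1,[0.013,-0.047,-0.052],[15.2,3.1,34.9]],[1,[0.013,-0.053,-0.052],[19,3,43.6]],[1,[0.012,-0.059,-0.052],[22.8,2.9,52.3]],[1,[0.012,-0.064,-0.052],[26.6,2.8,61]],[1,[0.012,-0.07,-0.052],[30.4,2.7,69.7]],[1,[0.016,-0.07,-0.031],[38.1,-8.3,65.9]],[1,[0.024,-0.067,-0.015],[45,-18.5,61.8]],[1,[0.024,-0.067,-0.015],[45,-18.5,61.8]]]'

```text
t: 9.43
eef_pos: [0.4639, -0.1013, 0.1292]
orientation: [-179.7, 47.2, 100.4]
wrist_force: [0.0, -0.2, -1.8]
gripper_width: 0.351
```

Run:
```python
from path import *
from bench import bot
s=bot.read_state(); print(s["wrist_force"],s["torque"],s["gripper_width"],s["joint_positions"].round(1))
g=cam("side","s11"); crop(g,300,180,460,340,3.7,"s11c")
Q=Rz(-80,47);o=Q[:,2]*.003
rows([(np.array([.465,-.105,.13])-o,Q),(np.array([.465,-.105,.06])-o,Q),(np.array([.465,-.105,.036])-o,Q)])
```

```text
[ 0.02880489 -0.19117116 -1.78731802] [ 0.4819708   0.11631468 -0.0191433 ] 0.35109130410038447 [  5.2   3.8 115.2 -52.3  67.4  19.1]
[-0.0029, 0.0004, -0.0007] [-0.01, 0.27, 0.26]
[0.0485, 0.0007, 0.0468] [-0.01, 0.27, 0.26]
[0.0661, 0.0008, 0.0631] [-0.01, 0.27, 0.26]
```

View pics/s11c.png

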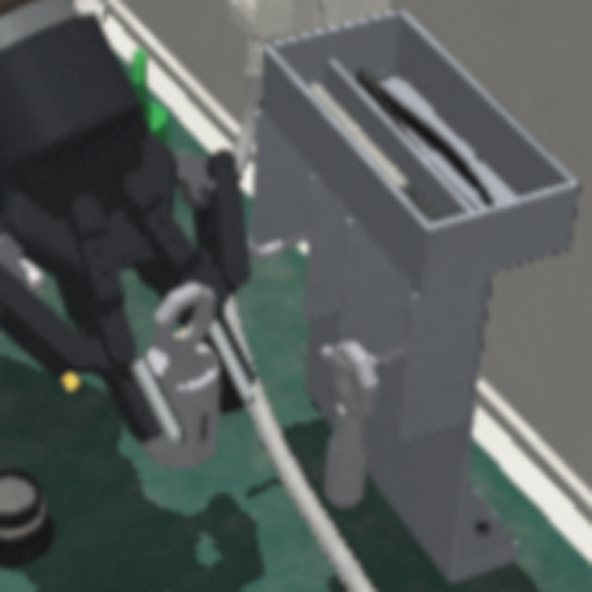

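Call:
step_arm --increments '[[1,[0.012,0,0.013],[0,0.2,0.2]],[1,[0.03,0.001,0.03],[0,0.2,0.2]],[1,[0.0485,0.001,0.047],[0,0.2,0.2]],[1,[0.061,0.001,0.058],[0,0.2,0.2]],[1,[0.066,0.001,0.063],[0,0.2,0.2]],[1,[0.066,0.001,0.063],[0,0.2,0.2]]]'

```text
t: 10.22
eef_pos: [0.465, -0.1029, 0.0382]
orientation: [-179.9, 47.0, 100.1]
wrist_force: [0.4, -0.3, -2.0]
gripper_width: 0.351
```

Run:
```python
from path import *
from bench import bot
s=bot.read_state(); print(s["wrist_force"],s["torque"],s["eef_pos"],s["orientation"])
g=cam("side","s12"); crop(g,320,240,420,340,5.5,"s12c")
Q=Rz(-80,47);o=Q[:,2]*.003
rows([(np.array([.465,-.105,z])-o,Q) for z in (.035,.033,.031,.029)])
```

```text
[ 0.36983886 -0.34725734 -1.99659099] [0.52400104 0.07744581 0.01247798] [ 0.46498707 -0.10292188  0.03817529] [-179.90096366   47.03483038  100.09185391]
[0.0012, -0.0005, 0.001] [-0.0, 0.05, 0.04]
[0.0027, -0.0005, 0.0023] [-0.0, 0.05, 0.04]
[0.0042, -0.0005, 0.0037] [-0.0, 0.05, 0.04]
[0.0056, -0.0005, 0.005] [-0.0, 0.05, 0.04]
```

View pics/s12c.png

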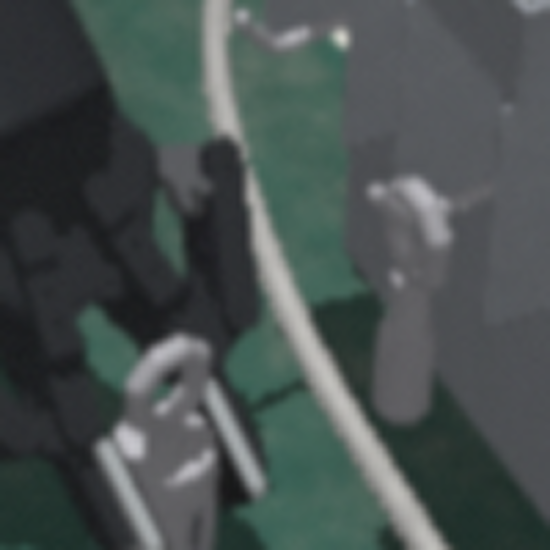

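Call:
step_arm --increments '[[1,[0.0012,-0.0005,0.001],[0,0,0]],[1,[0.002,-0.0005,0.0017],[0,0,0]],[1,[0.0027,-0.0005,0.0023],[0,0,0]],[1,[0.0027,-0.0005,0.0023],[0,0,0]]]'

```text
t: 10.78
eef_pos: [0.4647, -0.1028, 0.0351]
orientation: [-180.0, 47.1, 100.1]
wrist_force: [0.7, 0.3, -0.2]
gripper_width: 0.348
```

Run:
```python
from h import *
g=cam("side","s13"); crop(g,300,260,420,360,6,"s13c")
```

```text
(no output)
```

View pics/s13c.png

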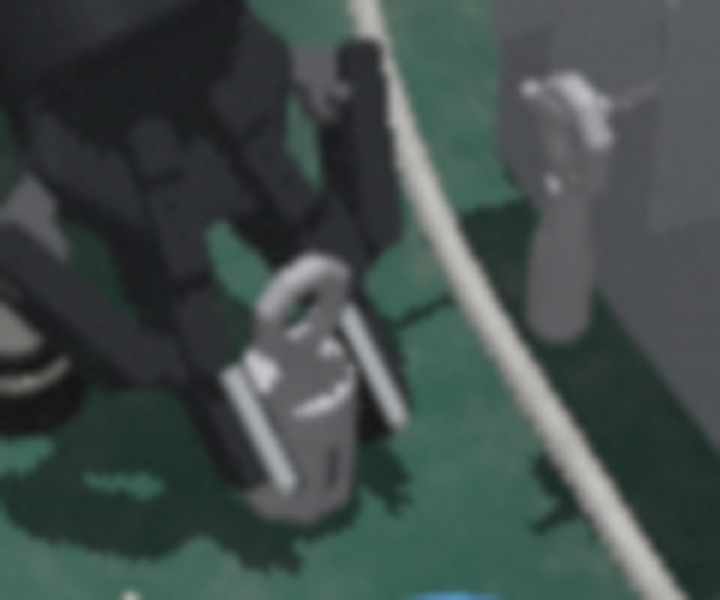

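Call:
step_arm --increments '[[1,[0.0004,0,0.0004],[0,0,0]],[1,[0.0004,0,0.0004],[0,0,0]],[0.2,[0.0004,0,0.0004],[0,0,0]],[0.1,[0.0004,0,0.0004],[0,0,0]],[0,[0.0004,0,0.0004],[0,0,0]],[-0.15,[0.0004,0,0.0004],[0,0,0]],[-0.15,[0.0004,0,0.0004],[0,0,0]]]'

```text
t: 11.7
eef_pos: [0.4647, -0.1028, 0.0346]
orientation: [-180.0, 47.1, 100.1]
wrist_force: [-0.5, 0.1, 0.4]
gripper_width: 0.577
```

Run:
```python
from path import *
from bench import bot
g=cam("side","s14"); crop(g,300,260,420,360,6,"s14c"); cam("wrist","w14")
s=bot.read_state(); p=s["eef_pos"]; R=Ro.from_euler('xyz',s["orientation"],degrees=True).as_matrix()
q=s["joint_positions"]
for d,dz,al,yaw in ((.06,0,47,-80),(.10,.0,47,-80),(.1,.08,35,-80),(.06,.14,20,-110),(0.02,.17,0,-140),(0,.17,0,-170)):
    a=np.array(p)-R[:,2]*d+[0,0,dz]; q,e=ik(a,Rz(yaw,al),q); print(a,q.round(1),round(e,2))
```

```text
[ 0.45706983 -0.05956297  0.07543933] [ 10.6   9.5 116.6 -52.8  66.7  28.4] 0.0
[ 0.45198103 -0.03072932  0.10269231] [ 14.4   7.5 114.8 -50.2  71.5  27.3] 0.0
[ 0.45198103 -0.03072932  0.18269231] [  8.3  -2.6 109.  -36.3  75.6   8.2] 0.0
[ 0.45706983 -0.05956297  0.21543933] [ -4.7   0.4  97.7 -19.3  87.5  17.1] 0.0
[ 0.46215863 -0.08839662  0.21818636] [-20.2  -3.1  98.7   0.   84.4  29.8] 0.0
[ 0.46470302 -0.10281345  0.20455987] [-21.8  -2.   99.3   0.   82.8  58.2] 0.0
```

View pics/s14c.png

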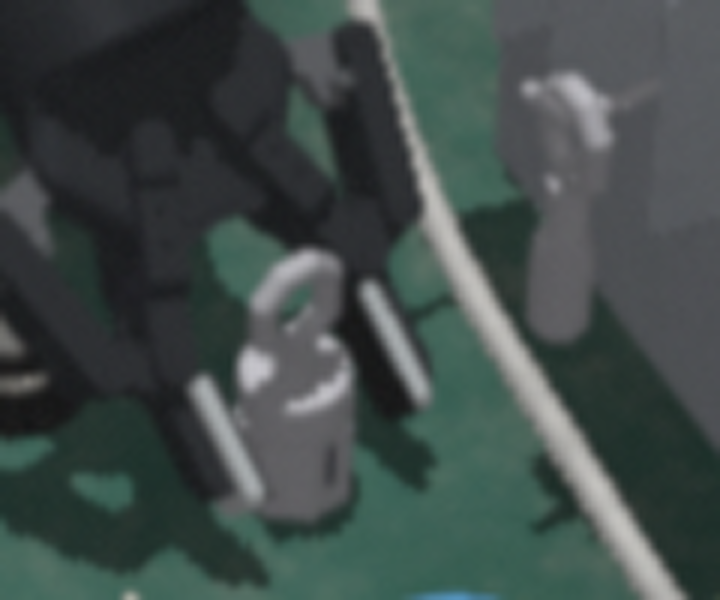

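View pics/w14.png

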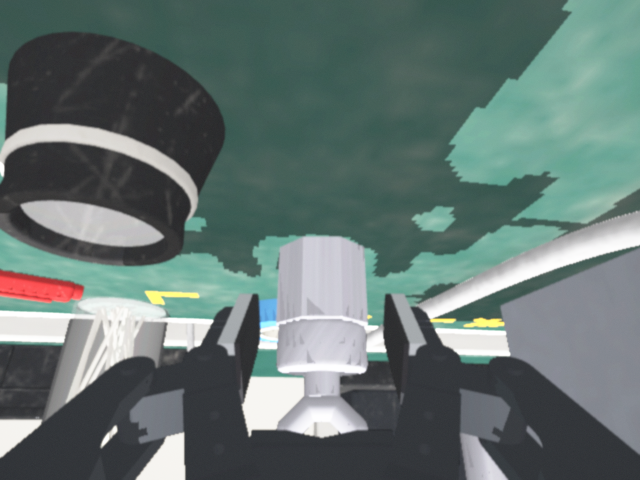

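Run:
```python
from path import *
from bench import bot
s=bot.read_state(); p=s["eef_pos"]; R=Ro.from_euler('xyz',s["orientation"],degrees=True).as_matrix()
w=[]
for d,dz,al,yaw in ((.06,0,47,-80),(.10,.0,47,-80),(.1,.03,37,-80),(.09,.06,28,-80),(.07,.09,19,-82),(.05,.12,10,-84),(.05,.15,0,-87),(.05,.15,0,-96)):
    w.append((np.array(p)-R[:,2]*d+[0,0,dz],Rz(yaw,al)))
rows(w); print(w[-1][0])
```

```text
[-0.0, 0.0, -0.06] [0.01, 0.05, 0.04]
[-0.0, 0.0, -0.1] [0.01, 0.05, 0.04]
[-0.022, -0.0, -0.1204] [0.0, 10.05, 0.04]
[-0.0439, -0.0, -0.1309] [0.0, 19.05, 0.04]
[-0.0659, -0.0, -0.1313] [1.1, 28.05, 1.73]
[-0.0878, -0.0, -0.1318] [1.94, 37.04, 3.61]
[-0.1098, -0.0001, -0.1522] [2.87, 46.99, 6.64]
[-0.1098, -0.0001, -0.1522] [6.56, 46.74, 15.12]
[ 0.45834203 -0.06677138  0.21862609]
```

Call:
step_arm --increments '[[-0.15,[0,0,-0.03],[0,0,0]],[-0.15,[0,0,-0.07],[0,0,0]],[-0.15,[0,0,-0.1],[0,0,0]],[-0.15,[-0.022,0,-0.12],[0,10,0]],[-0.15,[-0.044,0,-0.131],[0,19,0]],[-0.15,[-0.066,0,-0.131],[1.1,28,1.7]],[-0.15,[-0.088,0,-0.132],[1.9,37,3.6]],[-0.15,[-0.11,0,-0.152],[2.9,47,6.6]],[-0.15,[-0.11,0,-0.152],[2.9,47,6.6]]]'

```text
t: 12.92
eef_pos: [0.4592, -0.0692, 0.2207]
orientation: [179.9, -0.1, 92.8]
wrist_force: [-0.6, 0.5, -1.1]
gripper_width: 0.578
```

Run:
```python
from h import *
from bench import bot
f=cam("wrist","w15"); g=cam("side","s15"); h=cam("top","t15"); crop(g,300,200,440,360,3.7,"s15c"); 
s=bot.read_state(); print(s["eef_pos"],s["orientation"],s["joint_positions"].round(1))
for c in (f,g,h): print(proj(c,[[.465,-.105,.0],[.465,-.105,.045],[.465,-.105,.085]]).round(1).tolist())
u,v=proj(f,[.465,-.105,.045])[0].astype(int); crop(f,u-60,v-60,u+60,v+60,5,"w15c")
u,v=proj(h,[.465,-.105,.045])[0].astype(int); crop(h,u-20,v-20,u+20,v+20,14,"t15c")
```

```text
[ 0.45803717 -0.0669503   0.21784567] [-1.79885428e+02  6.74191314e-02  9.30334665e+01] [-17.8  -4.   99.6  -0.1  84.5 -20.8]
[[324.5, 240.1], [325.0, 257.7], [325.6, 277.8]]
[[349.5, 341.4], [349.7, 322.6], [349.9, 304.9]]
[[383.1, 266.9], [386.1, 265.8], [389.0, 264.7]]
```

View pics/w15c.png

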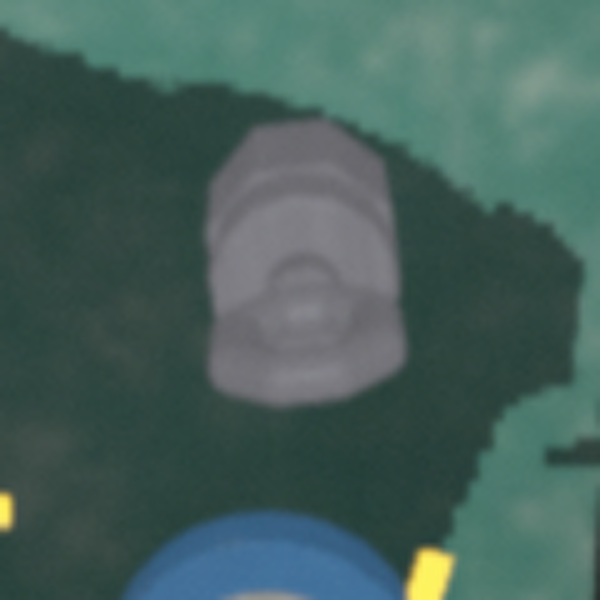

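View pics/t15c.png

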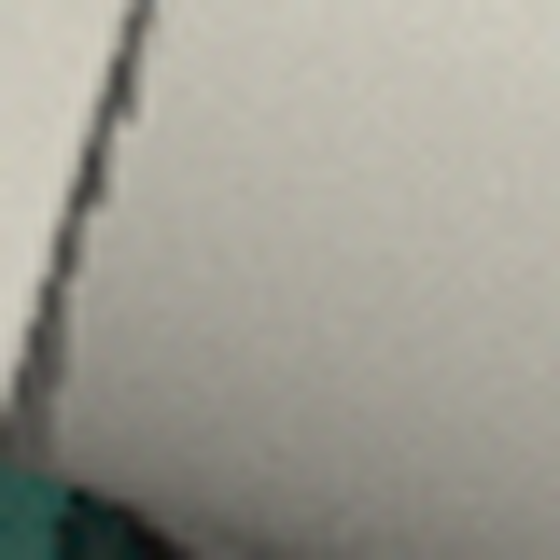

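View pics/s15c.png

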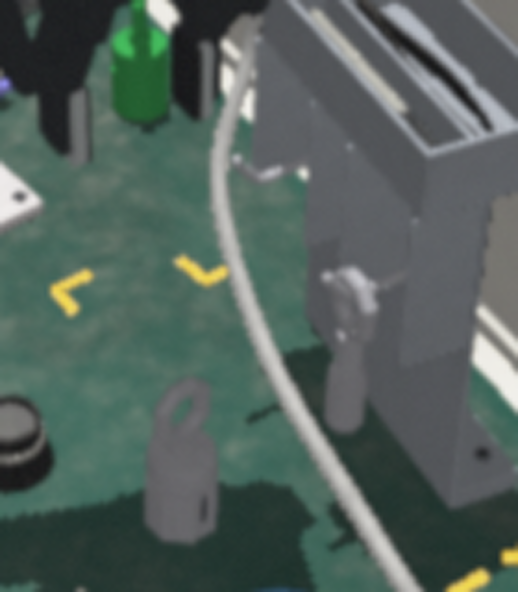

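Run:
```python
from h import *
f=ld("w15"); o=np.array([265,197])
def im(a): return np.array(a)/5+o-.5
r=.0155/np.cos(np.pi/8)
V=lambda k:[r*np.cos(np.radians(k)),r*np.sin(np.radians(k)),0]
# key -x face vertices at 157.5 and 202.5; image right = ?
R=Ro.from_euler('xyz',f["attitude"],degrees=True).as_matrix(); print("right",R[:,0])
obs=[(f,V(202.5),im((255,127))),(f,V(157.5),im((325,119))),(f,V(247.5),im((210,185))),(f,V(112.5),im((385,160))),(f,[0,0,.085],im((310,372)))]
# right is -x or +x? key y at yaw-80 = (cos10, sin10)=+x
for sgn in (1,):
    p=fit(obs,[.465,-.105,np.radians(-80)])
    if 1:
        obs2=[(c,[P[0],-P[1],P[2]],uv) for c,P,uv in obs]; p2=fit(obs2,[.465,-.105,np.radians(-80)])
s=ld("s15"); print(proj(s,T(p,[[0,0,0],[0,0,.085]])))
```

```text
right [0.99880242 0.04889504 0.00173235]
[ 0.46537661 -0.10215638 -1.37285002] -78.65851201417031
[[-0.0, 0.1], [0.1, -0.4], [0.6, -0.6], [-0.5, -0.4], [-0.1, 3.2]]
[ 0.46547486 -0.10211118 -1.69084523] -96.87829566729059
[[19.7, 0.2], [-8.4, -0.5], [36.7, -0.3], [-32.0, -0.8], [0.0, 3.2]]
[[348.87541252 340.13884681]
 [349.20341028 303.64482444]]
```

Run:
```python
from path import *
from bench import bot
K=[.4654,-.1022]; Q=Rz(-168.7)
rows([(K+[.20],Rz(-127)),(K+[.20],Q),(K+[.074],Q)])
print(ik(np.array(K+[.074]),Q,[-22,0,100,0,80,58]))
```

```text
[-0.0356, 0.0055, 0.0179] [-0.09, 0.1, 40.03]
[-0.0356, 0.0055, 0.0179] [-0.05, 0.14, 81.73]
[-0.0354, 0.0058, 0.1439] [-0.05, 0.14, 81.73]
(array([-2.16607975e+01,  4.73058765e+00,  1.08539114e+02, -1.45424632e-16,
        6.67302984e+01,  5.70392108e+01]), np.float64(2.220446049250313e-13))
```

Call:
step_arm --increments '[[-0.15,[-0.01,0.001,0.005],[0,0,10]],[-0.15,[-0.02,0.003,0.01],[0,0,20]],[-0.15,[-0.036,0.005,0.018],[0,0,30]],[-0.15,[-0.036,0.005,0.018],[0,0,40]],[-0.15,[-0.036,0.005,0.018],[0,0,50]],[-0.15,[-0.036,0.005,0.018],[0,0,60]],[-0.15,[-0.036,0.005,0.018],[0,0,70]],[-0.15,[-0.036,0.005,0.018],[0,0,81.7]],[-0.15,[-0.036,0.005,0.018],[0,0,81.7]],[-0.15,[-0.036,0.005,0.018],[0,0,81.7]]]'

```text
t: 14.32
eef_pos: [0.4648, -0.102, 0.1994]
orientation: [179.9, 0.2, 11.6]
wrist_force: [-0.7, 0.6, 0.2]
gripper_width: 0.572
```

Run:
```python
from path import *
from bench import bot
f=cam("wrist","w16"); s=bot.read_state(); print(s["eef_pos"],s["orientation"],s["joint_positions"].round(1))
print(proj(f,[[.4654,-.1022,0],[.4654,-.1022,.085]]))
Q=Rz(-168.7); rows([([.4654,-.1022,z],Q) for z in (.11,.074)])
```

```text
[ 0.46482627 -0.10218521  0.19955465] [1.79943160e+02 1.54185175e-01 1.15959649e+01] [-21.6  -1.8  99.6  -0.1  82.3  56.8]
[[320.86342815 206.49972944]
 [320.87373614 238.46415779]]
[0.0008, 0.0, 0.0896] [0.06, 0.15, 0.3]
[0.0009, 0.0, 0.1256] [0.06, 0.15, 0.3]
```

View pics/w16.png

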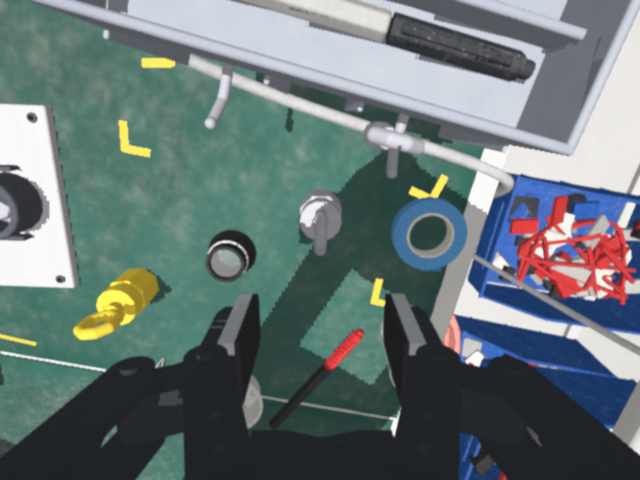

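Call:
step_arm --increments '[[-0.15,[0,0,0],[0,0,-10.5]],[-0.15,[0,0,0],[0,0,-21]],[-0.15,[0,0,0],[0,0,-31.5]],[-0.15,[0,0,0],[0,0,-42]],[-0.15,[0,0,0],[0,0,-52.5]],[-0.15,[0,0,0],[0,0,-63]],[-0.15,[0,0,0],[0,0,-73.5]],[-0.15,[0,0,0],[0,0,-84]],[-0.15,[0,0,0],[0,0,-90]]]'

```text
t: 15.5
eef_pos: [0.4648, -0.1021, 0.1994]
orientation: [-179.8, 0.1, 102.1]
wrist_force: [-0.4, 0.1, -0.5]
gripper_width: 0.574
```

Call:
step_arm --increments '[[-0.15,[0,0,0],[0,0,-10.5]],[-0.15,[0,0,0],[0,0,-21]],[-0.15,[0,0,0],[0,0,-31.5]],[-0.15,[0,0,0],[0,0,-42]],[-0.15,[0,0,0],[0,0,-52.5]],[-0.15,[0,0,0],[0,0,-63]],[-0.15,[0,0,0],[0,0,-73.5]],[-0.15,[0,0,0],[0,0,-84]],[-0.15,[0,0,0],[0,0,-89.5]],[-0.15,[0,0,0],[0,0,-89.5]]]'

```text
t: 16.75
eef_pos: [0.4647, -0.102, 0.1993]
orientation: [-179.9, -0.2, -168.3]
wrist_force: [0.5, -0.3, 0.1]
gripper_width: 0.576
```

Run:
```python
from path import *
from bench import bot
f=cam("wrist","w17"); s=bot.read_state(); print(s["t"],s["eef_pos"],s["orientation"],s["joint_positions"].round(1))
print(proj(f,[[.4654,-.1022,0],[.4654,-.1022,.085]]))
Q=Rz(11.3); rows([([.4654,-.1022,z],Q) for z in (.11,.074)]); crop(f,260,150,400,300,4,"w17c")
```

```text
16.8 [ 0.46473564 -0.1019997   0.19933245] [-1.79926767e+02 -1.77750028e-01 -1.68475461e+02] [ -21.6   -1.8   99.6   -0.2   82.2 -123.1]
[[321.67299467 208.15006321]
 [321.58407386 239.68246152]]
[-0.0009, -0.0002, 0.0893] [-0.07, -0.18, 0.22]
[-0.001, -0.0002, 0.1253] [-0.07, -0.18, 0.22]
```

View pics/w17c.png

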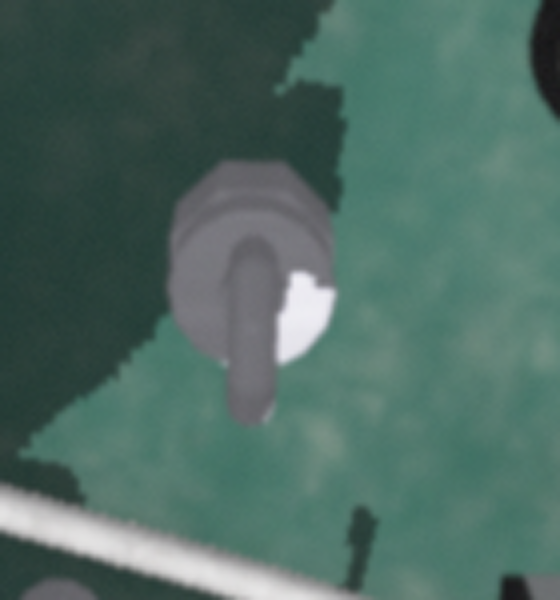

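Call:
step_arm --increments '[[-0.15,[-0.001,0.0005,0.05],[0,-0.2,0.2]],[-0.15,[-0.001,0.0005,0.09],[0,-0.2,0.2]],[-0.15,[-0.001,0.0005,0.11],[0,-0.2,0.2]],[-0.15,[-0.001,0.0005,0.125],[0,-0.2,0.2]],[-0.15,[-0.001,0.0005,0.125],[0,-0.2,0.2]]]'

```text
t: 17.42
eef_pos: [0.465, -0.1014, 0.0738]
orientation: [-180.0, -0.0, -168.7]
wrist_force: [-0.8, -0.1, 0.3]
gripper_width: 0.572
```

Run:
```python
from h import *
g=cam("side","s18"); crop(g,300,200,440,360,3.7,"s18c"); cam("wrist","w18")
```

```text
(no output)
```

View pics/s18c.png

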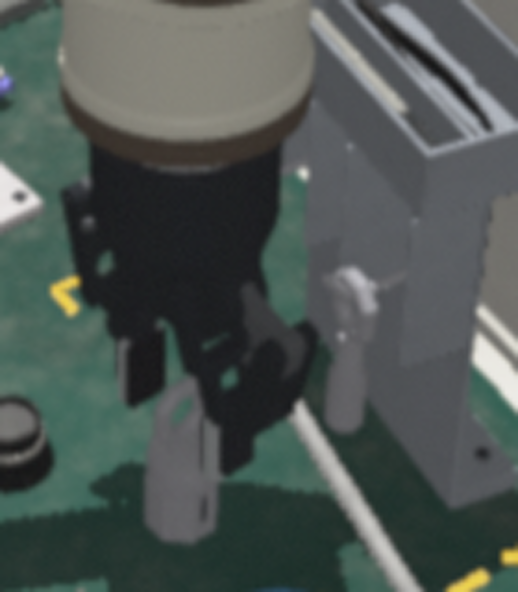

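View pics/w18.png

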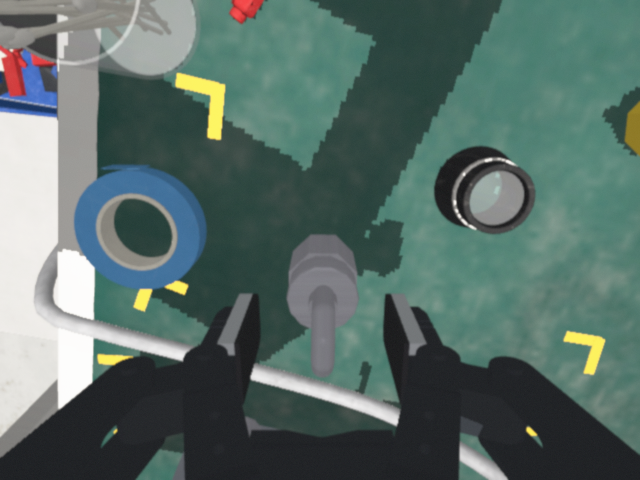

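Loop is centred between the pads (column 322). Close and lift.

Call:
step_arm --increments '[[0.4,[0,0,0],[0,0,0]],[0.6,[0,0,0],[0,0,0]],[0.75,[0,0,0],[0,0,0]],[1,[0,0,0],[0,0,0]],[1,[0,0,0],[0,0,0]],[1,[0,0,0],[0,0,0]]]' --newtons 60

```text
t: 18.27
eef_pos: [0.4658, -0.1017, 0.0753]
orientation: [-179.9, 0.1, -168.7]
wrist_force: [-1.3, -0.6, 4.6]
gripper_width: 0.076
```

Call:
step_arm --increments '[[1,[0,0,-0.02],[0,0,0]],[1,[0,0,-0.06],[0,0,0]],[1,[0,0,-0.11],[0,0,0]],[1,[0,0,-0.12],[0,0,0]],[1,[0,0,-0.12],[0,0,0]]]'

```text
t: 18.9
eef_pos: [0.4656, -0.1015, 0.1951]
orientation: [-179.9, 0.1, -168.7]
wrist_force: [0.6, 0.3, -1.4]
gripper_width: 0.078
```

Run:
```python
from path import *
from bench import bot
f=cam("wrist","w19"); g=cam("side","s19"); s=bot.read_state(); print(s["t"],s["eef_pos"],s["orientation"],s["joint_positions"].round(1),s["wrist_force"])
crop(g,280,140,420,320,3.3,"s19c")
Q=Rz(67); W=[.4217,.1420]; 
for yaw,z in ((67,.19),(67,.12),(67,.09),(75,.12),(55,.12)): q,e=ik(np.array(W+[z]),Rz(yaw),[10,0,100,0,80,-147]); print(q.round(1),e)
```

```text
19.0 [ 0.46510105 -0.10137233  0.19382553] [-1.79944447e+02 -1.31946747e-02 -1.68691045e+02] [-2.150e+01 -1.700e+00  1.002e+02 -1.000e-01  8.150e+01 -1.228e+02] [ 0.62604048 -0.74575508 -2.06954805]
[   8.7   -5.4  104.1    0.    81.3 -148.3] 1.6653345369377348e-13
[   8.7   -2.   109.5    0.    72.5 -148.3] 5.551115123125783e-14
[ 8.700e+00 -1.000e-01  1.115e+02  0.000e+00  6.860e+01 -1.483e+02] 2.498001805406602e-13
[   8.7   -2.   109.5    0.    72.5 -156.3] 1.1102230246251565e-13
[   8.7   -2.   109.5    0.    72.5 -136.3] 5.551115123125783e-14
```

View pics/w19.png

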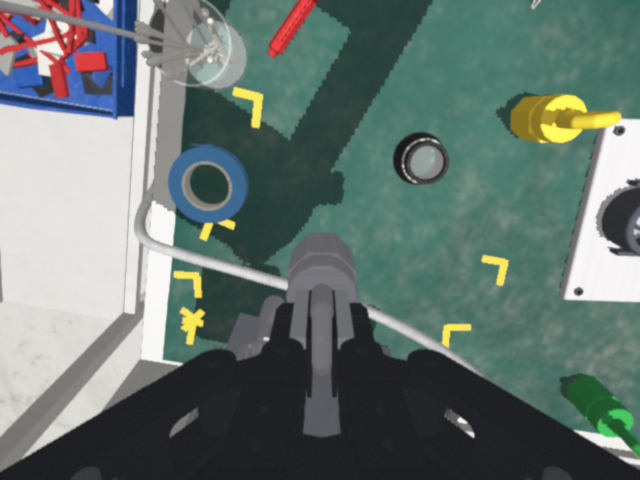

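View pics/s19c.png

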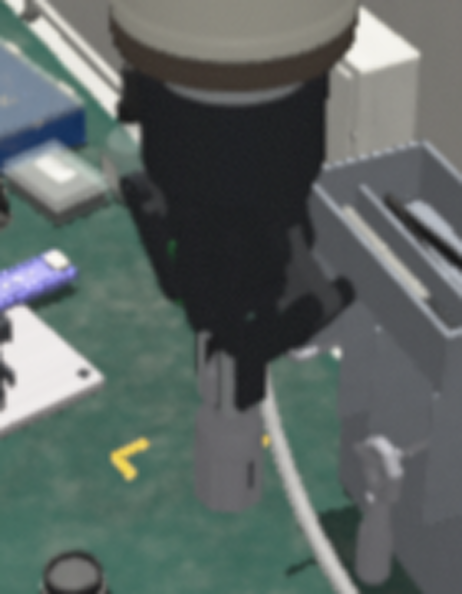

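```bash
cat > ov.py <<'E'
from h import *
def ov(name,W,out,box,s=9):
    f=ld(name); x0,y0,x1,y1=box
    im=cv2.resize(np.ascontiguousarray(f["frame"][y0:y1,x0:x1,::-1]),None,fx=s,fy=s,interpolation=cv2.INTER_CUBIC)
    th=np.linspace(0,2*np.pi,120)
    for r,z,c in ((.019,.038,(0,0,255)),(.0245,.038,(0,255,0)),(.011,.028,(255,0,0))):
        uv=proj(f,np.c_[W[0]+r*np.cos(th),W[1]+r*np.sin(th),0*th+z])
        cv2.polylines(im,[(((uv-[x0,y0]+.5)*s)).astype(np.int32)],True,c,1)
    cv2.imwrite(f"pics/{out}.png",im)
if __name__=="__main__":
    import sys
    W=(.4217,.1420)
    ov("w1",W,"o1",(292,200,354,262)); ov("w2",W,"o2",(290,52,354,118))
    ov("top0",W,"o3",(258,266,296,304),14); ov("side0",W,"o4",(244,226,292,270),12)
    a=[cv2.resize(cv2.imread(f"pics/o{k}.png"),(400,300) if 0 else (390,390)) for k in (1,2,3,4)]
    cv2.imwrite("pics/o.png",np.vstack([np.hstack(a[:2]),np.hstack(a[2:])])[:600*1] if 0 else cv2.resize(np.vstack([np.hstack(a[:2]),np.hstack(a[2:])]),(600,600)))
E
python3 ov.py
```

```text
(no output)
```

View pics/o1.png

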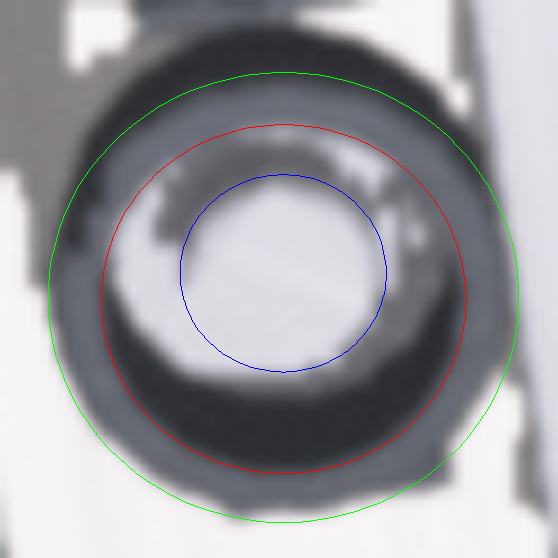

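View pics/o2.png

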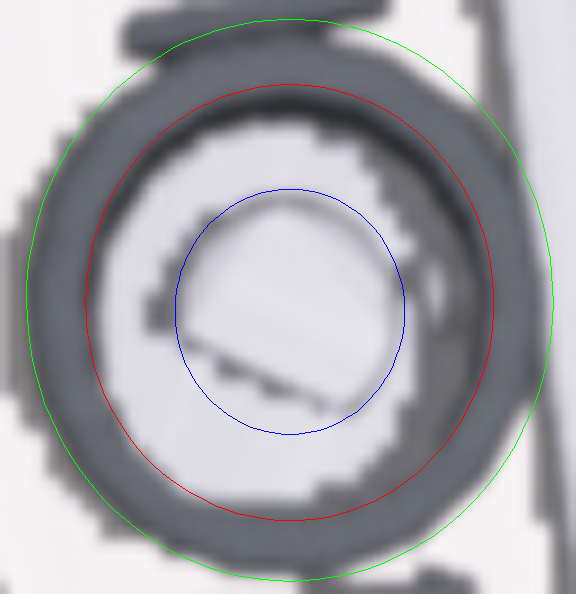

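View pics/o3.png

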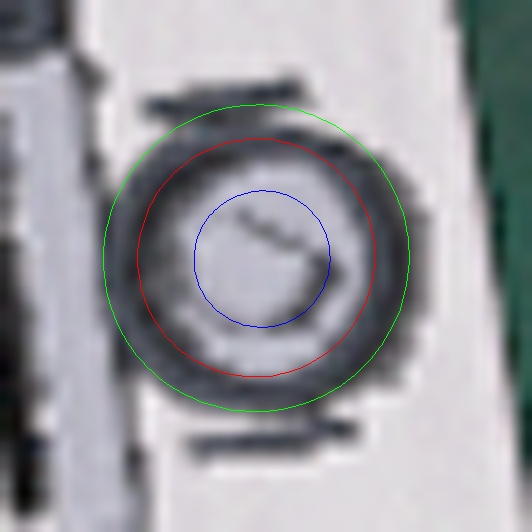

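View pics/o4.png

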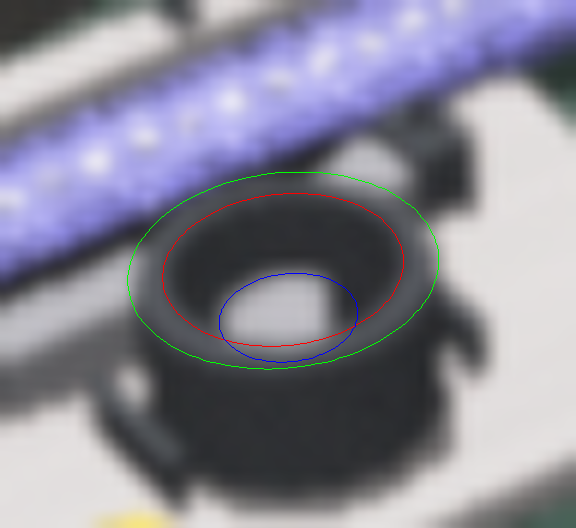

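Run:
```python
from path import *
W=[.4217,.1415]; Q=Rz(67)
rows([([.45,-.04,.20],Rz(28)),([.43,.06,.20],Rz(47)),(W+[.17],Q),(W+[.125],Q)])
```

```text
[0.0028, 0.0631, -0.0062] [-0.05, -0.02, -16.69]
[0.0028, 0.1651, -0.0063] [-0.05, -0.03, -35.69]
[-0.0051, 0.2467, 0.0236] [-0.04, -0.04, -55.69]
[-0.0051, 0.2467, 0.0686] [-0.04, -0.04, -55.69]
```

Call:
step_arm --increments '[[1,[0.002,0.03,-0.006],[0,0,-8]],[1,[0.003,0.063,-0.006],[0,0,-17]],[1,[0.003,0.115,-0.006],[0,0,-26]],[1,[0.003,0.165,-0.006],[0,0,-36]],[1,[0,0.21,0],[0,0,-46]],[1,[-0.005,0.24,0.01],[0,0,-55.7]],[1,[-0.005,0.2467,0.0236],[0,0,-55.7]],[1,[-0.005,0.2467,0.05],[0,0,-55.7]],[1,[-0.005,0.2467,0.0686],[0,0,-55.7]],[1,[-0.005,0.2467,0.0686],[0,0,-55.7]],[1,[-0.005,0.2467,0.0686],[0,0,-55.7]]]'

```text
t: 20.38
eef_pos: [0.4218, 0.1411, 0.1252]
orientation: [-180.0, -0.1, -113.1]
wrist_force: [0.8, -0.1, -1.3]
gripper_width: 0.077
```

Run:
```python
from path import *
from bench import bot
f=cam("wrist","w20"); g=cam("side","s20"); s=bot.read_state(); print(s["t"],s["eef_pos"],s["orientation"],s["joint_positions"].round(1),s["wrist_force"])
crop(g,220,180,320,280,5.5,"s20c"); crop(f,230,180,410,360,3.3,"w20c")
```

```text
20.475 [0.42195489 0.14131579 0.12558369] [-1.79937109e+02 -2.72369425e-02 -1.13039317e+02] [ 8.600e+00 -2.300e+00  1.091e+02 -1.000e-01  7.320e+01 -1.483e+02] [ 0.31150955  0.94807302 -0.94452509]
```

View pics/w20c.png

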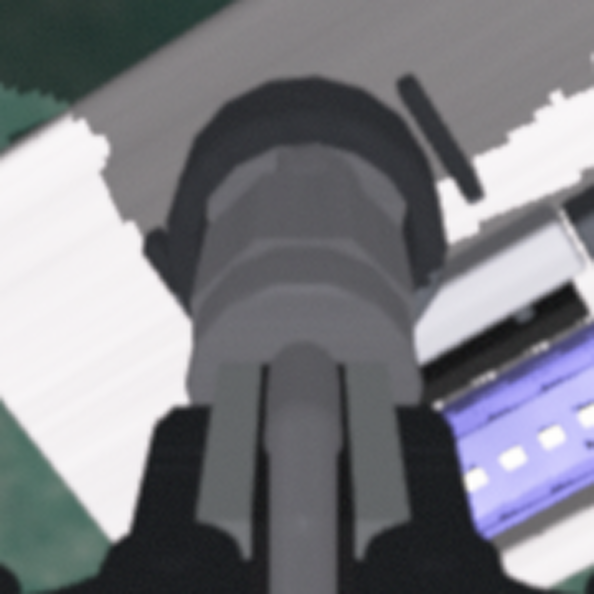

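View pics/s20c.png

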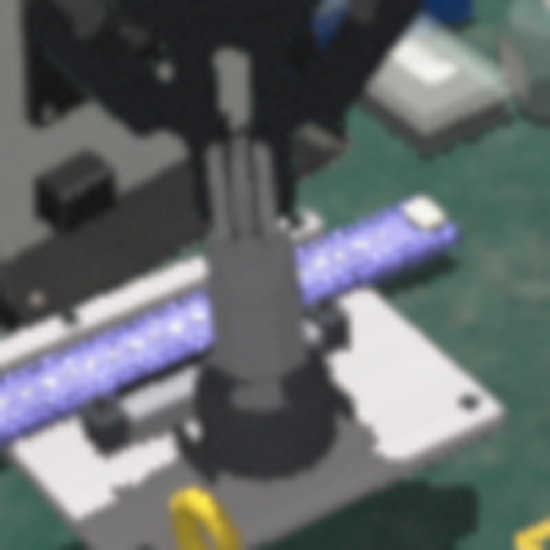

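Run:
```python
from h import *
from bench import bot
f=ld("w20"); s=bot.read_state(); p=s["eef_pos"]; R=Ro.from_euler('xyz',s["orientation"],degrees=True).as_matrix()
r=.0155/np.cos(np.pi/8)
zm=p[2]-.0753
for dx in (-.003,0,.003):
    c=p+R[:,0]*dx; 
    v=[np.r_[(c+R[:,0]*.0155+R[:,1]*k*.00642)[:2],zm] for k in (-1,1)]+[np.r_[(c+R[:,0]*.00642+R[:,1]*k*.0155)[:2],zm] for k in (-1,1)]
    print(dx,((proj(f,v)-[230,180]+.5)*3.3).round(0).tolist())
    th=np.linspace(0,6.28,200); uv=(proj(f,np.c_[.4217+.0245*np.cos(th),.1415+.0245*np.sin(th),0*th+.038])-[230,180]+.5)*3.3; print("rim top",uv[:,1].min(),"x",uv[:,0].min(),uv[:,0].max())
    uv=(proj(f,np.c_[.4217+.019*np.cos(th),.1415+.019*np.sin(th),0*th+.038])-[230,180]+.5)*3.3; print("inner",uv[:,1].min())
```

```text
-0.003 [[266.0, 201.0], [347.0, 201.0], [210.0, 255.0], [403.0, 255.0]]
rim top 108.74566048953456 x 164.2878272775948 452.19116325976256
inner 140.93498708385314
0 [[266.0, 183.0], [347.0, 183.0], [210.0, 237.0], [404.0, 237.0]]
rim top 108.74566048953456 x 164.2878272775948 452.19116325976256
inner 140.93498708385314
0.003 [[266.0, 165.0], [348.0, 165.0], [209.0, 219.0], [404.0, 219.0]]
rim top 108.74566048953456 x 164.2878272775948 452.19116325976256
inner 140.93498708385314
```

Call:
step_arm --increments '[[1,[-0.0005,0,0.006],[0,0,0]],[1,[-0.0005,0,0.012],[0,0,0]],[1,[-0.0005,0,0.018],[0,0,0]],[1,[-0.0005,0,0.018],[0,0,0]]]'

```text
t: 20.98
eef_pos: [0.4219, 0.1417, 0.107]
orientation: [-180.0, -0.1, -113.0]
wrist_force: [-0.3, 0.4, -0.6]
gripper_width: 0.079
```

Call:
step_arm --increments '[[1,[0,0,0.002],[0,0,0]],[1,[0,0,0.004],[0,0,0]],[1,[0,0,0.006],[0,0,0]],[1,[0,0,0.006],[0,0,0]]]'

```text
t: 21.48
eef_pos: [0.4219, 0.1417, 0.1009]
orientation: [-180.0, -0.1, -113.0]
wrist_force: [-0.0, 1.2, -1.6]
gripper_width: 0.076
```

Call:
step_arm --increments '[[1,[0,0,0.003],[0,0,0]],[1,[0,0,0.006],[0,0,0]],[1,[0,0,0.009],[0,0,0]],[1,[0,0,0.012],[0,0,0]],[1,[0,0,0.012],[0,0,0]]]'

```text
t: 22.1
eef_pos: [0.4218, 0.1418, 0.0886]
orientation: [180.0, -0.1, -113.0]
wrist_force: [1.4, 3.2, -3.7]
gripper_width: 0.079
```

Call:
step_arm --increments '[[1,[0,0,0.0015],[0,0,0]],[1,[0,0,0.003],[0,0,0]],[1,[0,0,0.004],[0,0,0]],[1,[0,0,0.004],[0,0,0]]]'

```text
t: 22.6
eef_pos: [0.4221, 0.1419, 0.0853]
orientation: [-180.0, -0.0, -113.0]
wrist_force: [-2.5, 1.2, 11.6]
gripper_width: 0.078
```

Call:
step_arm --increments '[[0.6,[0,0,-0.001],[0,0,0]],[0.3,[0,0,-0.001],[0,0,0]],[0,[0,0,-0.001],[0,0,0]],[-0.15,[0,0,-0.001],[0,0,0]],[-0.15,[0,0,-0.001],[0,0,0]],[-0.15,[0,0,-0.02],[0,0,0]],[-0.15,[0,0,-0.05],[0,0,0]],[-0.15,[0,0,-0.09],[0,0,0]],[-0.15,[0,0,-0.09],[0,0,0]]]'

```text
t: 23.72
eef_pos: [0.4232, 0.1421, 0.1779]
orientation: [-179.7, 0.1, -113.0]
wrist_force: [0.1, 0.2, -0.4]
gripper_width: 0.575
```

Run:
```python
from ov import *
f=cam("wrist","w21"); g=cam("side","s21")
crop(g,220,180,320,280,5.5,"s21c"); crop(f,230,150,410,330,3.3,"w21c")
```

```text
(no output)
```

View pics/w21c.png

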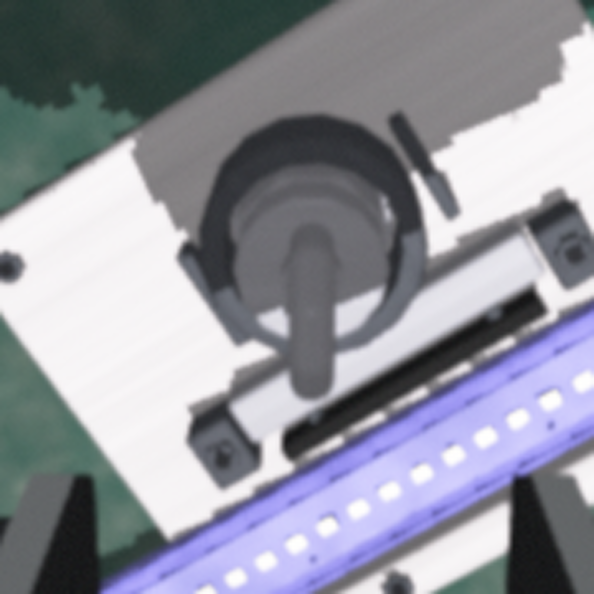

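View pics/s21c.png

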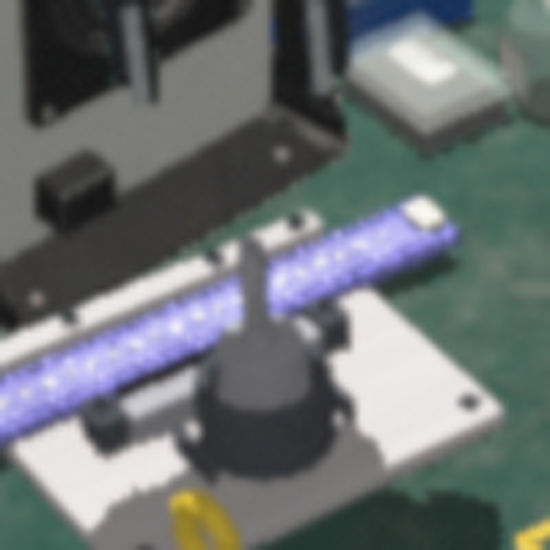

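Call:
step_arm --increments '[[-0.15,[0,0,0],[0,0,10.5]],[-0.15,[0,0,0],[0,0,21]],[-0.15,[0,0,0],[0,0,31.5]],[-0.15,[0,0,0],[0,0,42]],[-0.15,[0,0,0],[0,0,52.5]],[-0.15,[0,0,0],[0,0,63]],[-0.15,[0,0,0],[0,0,73.5]],[-0.15,[0,0,0],[0,0,84]],[-0.15,[0,0,0],[0,0,90]]]'

```text
t: 24.95
eef_pos: [0.4215, 0.1418, 0.1737]
orientation: [-179.9, -0.1, 156.7]
wrist_force: [0.2, 0.0, -0.4]
gripper_width: 0.574
```

Call:
step_arm --increments '[[-0.15,[0,0,0],[0,0,10.5]],[-0.15,[0,0,0],[0,0,21]],[-0.15,[0,0,0],[0,0,31.5]],[-0.15,[0,0,0],[0,0,42]],[-0.15,[0,0,0],[0,0,52.5]],[-0.15,[0,0,0],[0,0,63]],[-0.15,[0,0,0],[0,0,73.5]],[-0.15,[0,0,0],[0,0,84]],[-0.15,[0,0,0],[0,0,90]],[-0.15,[0,0,0],[0,0,90]]]'

```text
t: 26.2
eef_pos: [0.421, 0.1418, 0.1726]
orientation: [-179.8, 0.1, 66.7]
wrist_force: [0.4, 1.0, -0.7]
gripper_width: 0.572
```

Run:
```python
from path import *
from bench import bot
f=cam("wrist","w22"); s=bot.read_state(); print(s["t"],s["eef_pos"],s["orientation"],s["joint_positions"].round(1))
Q=Rz(-113); rows([([.4219,.1417,.088],Q)]); print(proj(f,[.4219,.1417,.095]))
```

```text
26.25 [0.42111154 0.14177891 0.17277963] [-1.79863888e+02  1.28903049e-01  6.68255907e+01] [  8.7  -4.6 105.5  -0.   79.3  31.9]
[0.0004, 0.001, 0.0848] [-0.14, 0.13, -0.17]
[[321.77705562 259.4169878 ]]
```

View pics/w22.png

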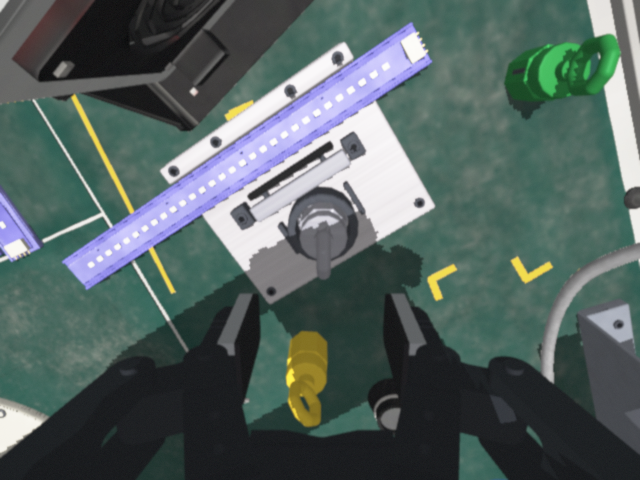

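Run:
```python
from h import *
t=ld("top0");s=ld("side0");w=ld("w1")
crop(t,140,220,260,340,5,"m1"); crop(s,170,100,310,240,4.2,"m2")
```

```text
(no output)
```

View pics/m1.png

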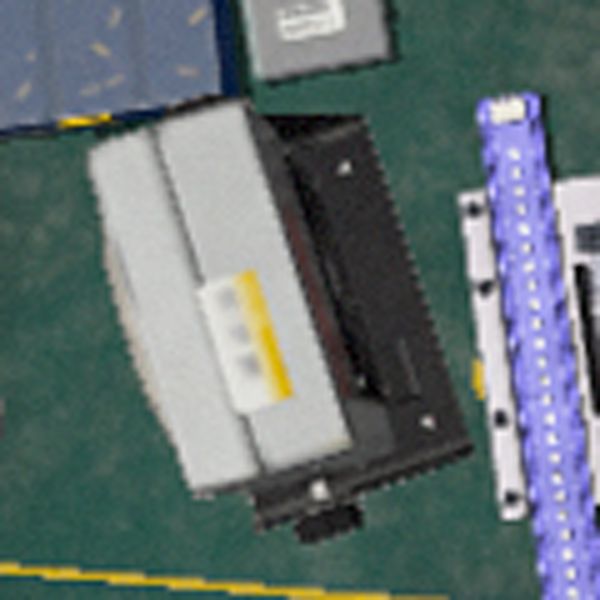

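View pics/m2.png

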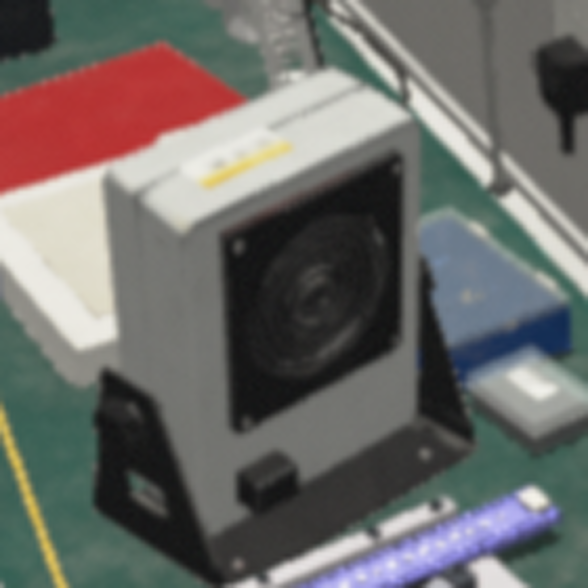

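Run:
```python
from h import *
t=ld("top0");s=ld("side0")
for a,b in (((211,308),(212.9,154.8)),((189.6,240),(268.1,130.5))):
    r=least_squares(lambda P:np.r_[proj(t,P)[0]-a,proj(s,P)[0]-b],[.4,.3,.15]); print(r.x,r.cost)
```

```text
[0.37257753 0.24665952 0.20036141] 0.030101049300796826
[0.4999634  0.29326582 0.19574069] 0.12761326411466592
```

Call:
step_arm --increments '[[-0.15,[0.0004,0.001,0.03],[0,0,0]],[-0.15,[0.0004,0.001,0.06],[0,0,0]],[-0.15,[0.0004,0.001,0.0855],[0,0,-0.2]],[-0.15,[0.0004,0.001,0.0855],[0,0,-0.2]],[0.4,[0.0004,0.001,0.0855],[0,0,-0.2]],[0.7,[0.0004,0.001,0.0855],[0,0,-0.2]],[1,[0.0004,0.001,0.0855],[0,0,-0.2]],[1,[0.0004,0.001,0.0855],[0,0,-0.2]],[1,[0.0004,0.001,0.0855],[0,0,-0.2]]]' --newtons 60

```text
t: 27.38
eef_pos: [0.4223, 0.1418, 0.0882]
orientation: [-179.9, 0.1, 67.0]
wrist_force: [-1.9, 0.7, 6.7]
gripper_width: 0.077
```

Call:
step_arm --increments '[[1,[0,0,0],[0,0,-7]],[1,[0,0,0],[0,0,-14]],[1,[0,0,0],[0,0,-21]],[1,[0,0,0],[0,0,-28]],[1,[0,0,0],[0,0,-35]],[1,[0,0,0],[0,0,-42]],[1,[0,0,0],[0,0,-49]],[1,[0,0,0],[0,0,-56]],[1,[0,0,0],[0,0,-60]],[1,[0,0,0],[0,0,-60]]]'

```text
t: 28.62
eef_pos: [0.4224, 0.1425, 0.0888]
orientation: [-180.0, -0.1, 127.1]
wrist_force: [-1.9, 7.2, -0.4]
gripper_width: 0.077
```

Run:
```python
from h import *
from bench import bot
s=bot.read_state(); print(s["torque"],s["wrist_force"],s["eef_pos"],s["orientation"],s["effort"].round(2))
cam("wrist","w23")
```

```text
[ 1.39358986  0.24126895 -0.07642145] [-1.93865105  7.18059091 -0.35801268] [0.42239266 0.14249078 0.08879676] [-1.79977499e+02 -7.59385439e-02  1.27117365e+02] [ -2.88 -50.33 -50.29  -2.34  -0.1   -1.19]
```

View pics/w23.png

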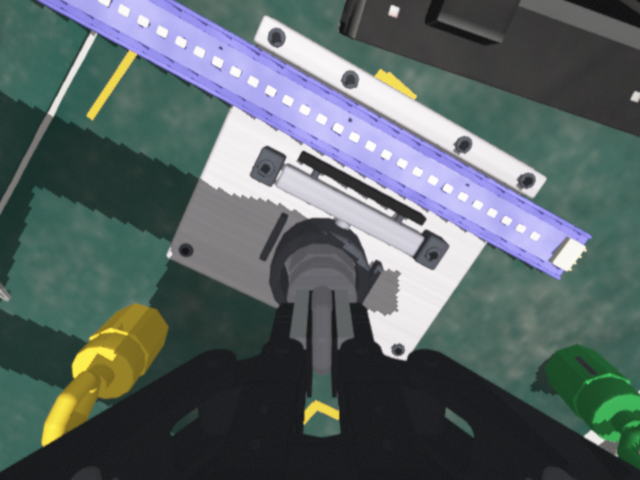

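Call:
step_arm --increments '[[1,[0,0,0],[0,0,-7]],[1,[0,0,0],[0,0,-14]],[1,[0,0,0],[0,0,-21]],[1,[0,0,0],[0,0,-28]],[1,[0,0,0],[0,0,-35]],[1,[0,0,0],[0,0,-42]],[1,[0,0,0],[0,0,-49]],[1,[0,0,0],[0,0,-56]],[1,[0,0,0],[0,0,-63]],[1,[0,0,0],[0,0,-66]],[1,[0,0,0],[0,0,-66]]]'

```text
t: 30.05
eef_pos: [0.4215, 0.1427, 0.0888]
orientation: [179.9, -0.2, -166.9]
wrist_force: [-7.3, 1.9, -0.8]
gripper_width: 0.078
```

Run:
```python
from h import *
from bench import bot
s=bot.read_state(); print(s["torque"],s["wrist_force"],s["eef_pos"],s["orientation"],s["effort"].round(2),s["joint_positions"].round(1))
cam("wrist","w24")
```

```text
[ 0.66725199  1.49141409 -0.07797735] [-7.27255954  1.93708511 -0.75833899] [0.42151327 0.14274292 0.08882294] [ 1.79884459e+02 -1.52035413e-01 -1.66876381e+02] [ -2.06 -51.28 -54.22  -1.33  -2.31  -0.96] [ 8.700e+00  1.000e-01  1.115e+02  1.000e-01  6.860e+01 -9.450e+01]
```

View pics/w24.png

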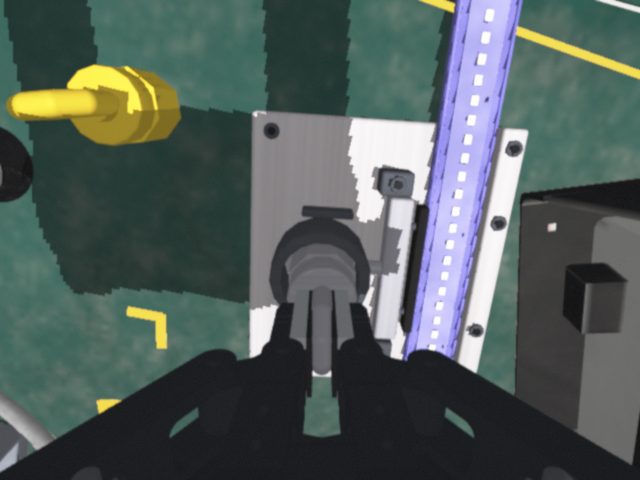

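Call:
step_arm --increments '[[1,[0,0,0],[0,0,-4]],[1,[0,0,0],[0,0,-8]],[1,[0,0,0],[0,0,-10]],[1,[0,0,0],[0,0,-10]]]'

```text
t: 30.6
eef_pos: [0.4212, 0.1428, 0.0889]
orientation: [179.8, -0.2, -156.9]
wrist_force: [-5.1, 1.1, -1.6]
gripper_width: 0.074
```

Run:
```python
from h import *
from bench import bot
s=bot.read_state(); print(s["torque"],s["wrist_force"],s["eef_pos"],s["orientation"],s["effort"].round(2))
```

```text
[ 0.14811327  1.11807073 -0.13083006] [-5.0602298   1.13833331 -1.61253687] [0.42119237 0.14275061 0.08885061] [ 1.79846053e+02 -1.63605950e-01 -1.56941444e+02] [ -0.93 -51.72 -53.9   -0.6   -1.73  -0.86]
```

Call:
step_arm --increments '[[1,[0,0,0],[0,0,-2]],[1,[0,0,0],[0,0,-4]],[1,[0,0,0],[0,0,-5]],[1,[0,0,0],[0,0,-5]]]'

```text
t: 31.1
eef_pos: [0.4211, 0.1427, 0.0888]
orientation: [179.8, -0.2, -151.9]
wrist_force: [-4.6, 0.4, -1.9]
gripper_width: 0.074
```

Run:
```python
from h import *
from bench import bot
s=bot.read_state(); print(s["torque"],s["wrist_force"],s["eef_pos"],s["orientation"],s["effort"].round(2))
f=cam("wrist","w25"); crop(f,220,60,560,360,2.3,"w25c"); g=cam("side","s25"); crop(g,150,190,330,300,4.4,"s25c")
```

```text
[ 0.00742459  1.07099842 -0.2229553 ] [-4.58209934  0.3546294  -1.91802163] [0.4211043  0.14274042 0.08882571] [ 1.79827496e+02 -1.65688272e-01 -1.51904638e+02] [ -0.56 -51.6  -53.89  -0.32  -1.79  -0.47]
```

View pics/w25c.png

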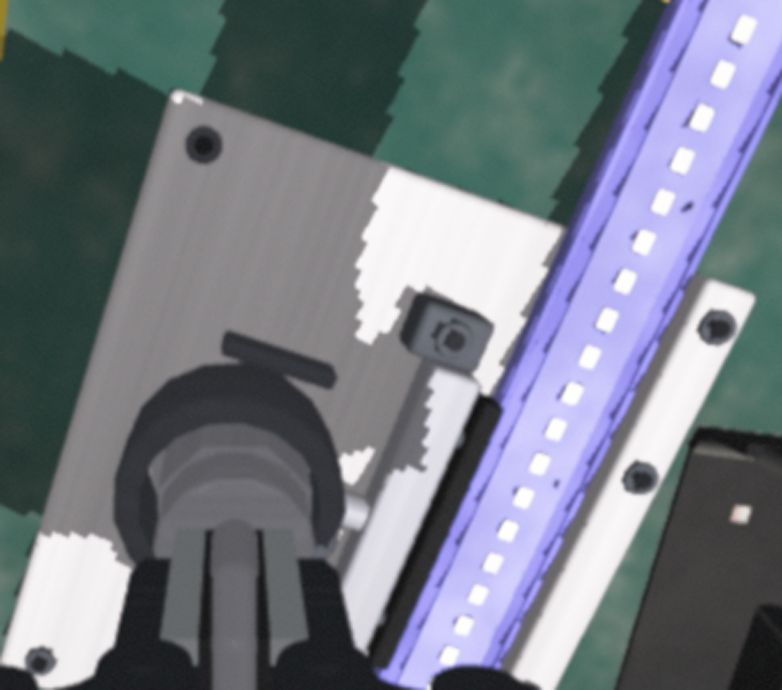

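Call:
step_arm --increments '[[1,[0,0,0],[0,0,-2]],[1,[0,0,0],[0,0,-4]],[1,[0,0,0],[0,0,-4]]]'

```text
t: 31.58
eef_pos: [0.4211, 0.1427, 0.0889]
orientation: [179.8, -0.2, -147.8]
wrist_force: [-4.6, 0.2, -0.7]
gripper_width: 0.074
```

Run:
```python
from bench import bot
s=bot.read_state(); print(s["torque"],s["wrist_force"],s["eef_pos"],s["orientation"],s["effort"].round(2))
```

```text
[-0.06096801  1.11883039 -0.10848718] [-4.59589291  0.20301656 -0.72500514] [0.42106934 0.14272422 0.0888565 ] [ 1.79816736e+02 -1.58519121e-01 -1.47832775e+02] [ -0.45 -51.55 -53.89  -0.21  -1.81  -0.69]
```

Call:
step_arm --increments '[[1,[0,0,0],[0,0,-2]],[1,[0,0,0],[0,0,-4]],[1,[0,0,0],[0,0,-4]]]'

```text
t: 31.95
eef_pos: [0.421, 0.1426, 0.0888]
orientation: [179.8, -0.2, -143.7]
wrist_force: [-4.8, -1.5, -2.2]
gripper_width: 0.079
```

Run:
```python
from h import *
from bench import bot
s=bot.read_state(); print(s["torque"],s["wrist_force"],s["eef_pos"],s["orientation"],s["effort"].round(2))
f=cam("wrist","w26"); crop(f,260,200,380,400,3,"w26c")
```

```text
[-0.10311392  1.07310648 -0.17473914] [-4.78334962 -1.53359749 -2.24497395] [0.42101876 0.14264016 0.08883755] [ 1.79809687e+02 -1.58689076e-01 -1.43748686e+02] [ -0.41 -51.53 -53.89  -0.17  -1.83  -0.69]
```

View pics/w26c.png

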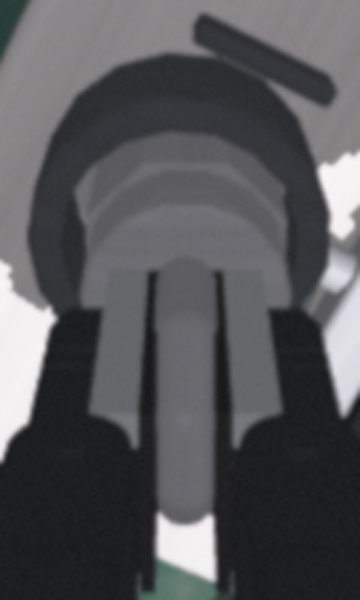

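Call:
step_arm --increments '[[1,[0,0,0],[0,0,-2]],[1,[0,0,0],[0,0,-4]],[1,[0,0,0],[0,0,-4]]]'

```text
t: 32.38
eef_pos: [0.421, 0.1426, 0.0888]
orientation: [179.8, -0.2, -139.7]
wrist_force: [-5.3, 0.2, -1.9]
gripper_width: 0.073
```

Run:
```python
from h import *
from bench import bot
s=bot.read_state(); print(s["torque"],s["wrist_force"],s["eef_pos"],s["orientation"],s["effort"].round(2))
```

```text
[-0.066832    1.12120017 -0.27149873] [-5.33509169  0.20819302 -1.86020991] [0.42096273 0.14261296 0.0888424 ] [ 1.79794923e+02 -1.55360988e-01 -1.39695716e+02] [ -0.35 -51.52 -53.93  -0.28  -1.88  -0.83]
```

Call:
step_arm --increments '[[1,[0,0,0],[0,0,-2]],[1,[0,0,0],[0,0,-4]],[1,[0,0,0],[0,0,-4]]]'

```text
t: 32.75
eef_pos: [0.4209, 0.1426, 0.0888]
orientation: [179.8, -0.1, -135.6]
wrist_force: [-5.8, 0.4, -0.4]
gripper_width: 0.075
```

Run:
```python
from h import *
from bench import bot
s=bot.read_state(); print(s["torque"],s["wrist_force"],s["eef_pos"],s["orientation"],s["effort"].round(2))
f=cam("wrist","w27"); crop(f,200,60,560,360,2.2,"w27c"); crop(f,260,200,380,400,3,"w27d")
```

```text
[ 0.10641662  1.16386623 -0.47217991] [-5.83754591  0.41966795 -0.41170023] [0.42087129 0.14259555 0.08884935] [ 1.79772956e+02 -1.48143016e-01 -1.35626557e+02] [ -0.47 -51.45 -53.95  -0.51  -1.94  -0.96]
```

View pics/w27c.png

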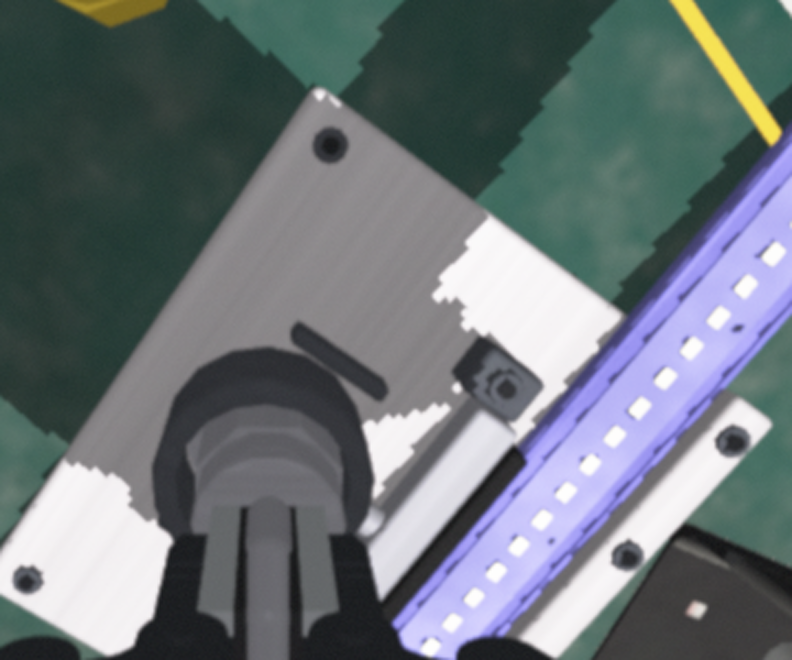

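View pics/w27d.png

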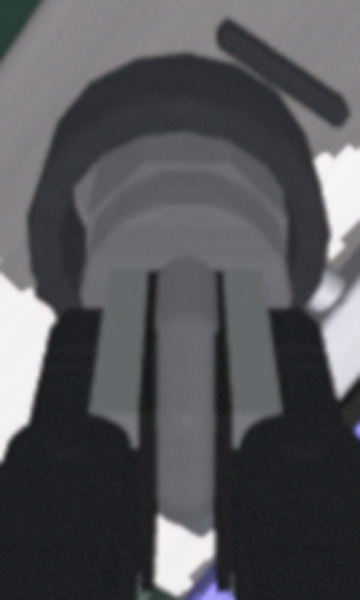

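Call:
step_arm --increments '[[1,[0,0,0],[0,0,2]],[1,[0,0,0],[0,0,4]],[1,[0,0,0],[0,0,4]],[0.7,[0,0,0],[0,0,4]],[0.4,[0,0,0],[0,0,4]],[0.1,[0,0,0],[0,0,4]],[-0.15,[0,0,0],[0,0,4]],[-0.15,[0,0,0],[0,0,4]],[-0.15,[0,0,-0.02],[0,0,4]],[-0.15,[0,0,-0.05],[0,0,4]],[-0.15,[0,0,-0.1],[0,0,4]],[-0.15,[0,0,-0.12],[0,0,4]]]'

```text
t: 34.3
eef_pos: [0.4221, 0.1426, 0.2115]
orientation: [179.9, -0.0, -139.6]
wrist_force: [0.1, 0.2, -0.2]
gripper_width: 0.578
```

Run:
```python
from h import *
from bench import bot
s=bot.read_state(); print(s["t"],s["torque"],s["wrist_force"],s["eef_pos"],s["orientation"],s["joint_positions"].round(1))
f=cam("wrist","w28"); g=cam("side","s28"); crop(g,150,190,330,300,4.4,"s28c")
```

```text
34.3 [-0.02329378  0.01439237 -0.01154953] [ 0.1433101   0.19818857 -0.17549289] [0.42206787 0.14258031 0.21152439] [ 1.79882461e+02 -2.60664566e-03 -1.39648669e+02] [ 8.700e+00 -6.000e+00  1.021e+02  1.000e-01  8.390e+01 -1.217e+02]
```

View pics/w28.png

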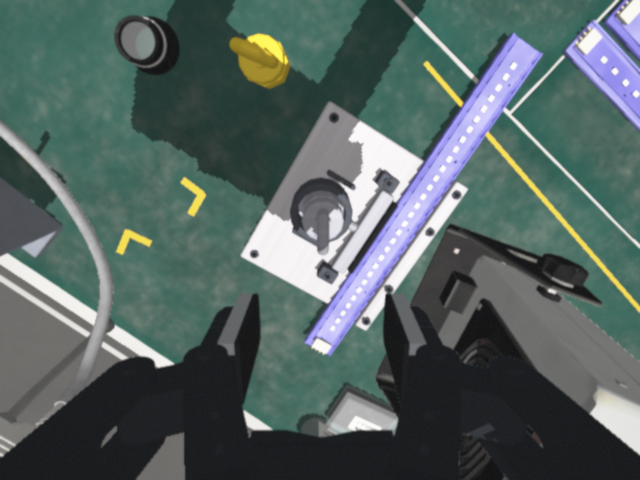

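View pics/s28c.png

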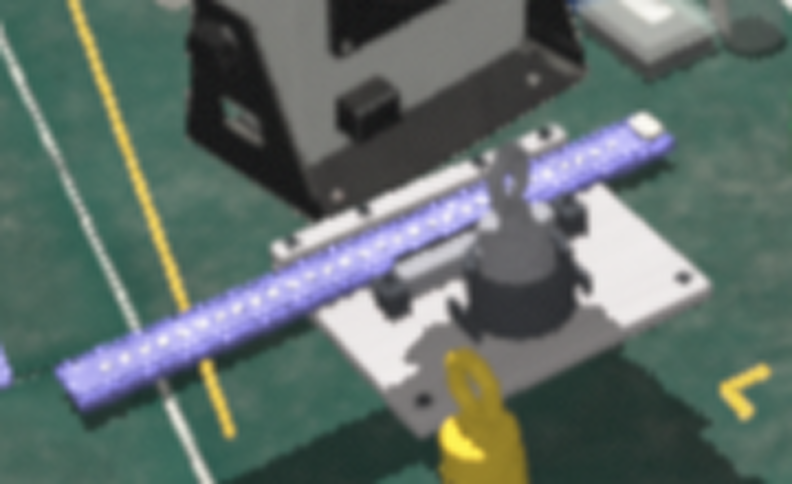

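Run:
```python
from ov import *
f=ld("w28"); crop(f,280,160,480,340,3.6,"w28c")
```

```text
(no output)
```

View pics/w28c.png

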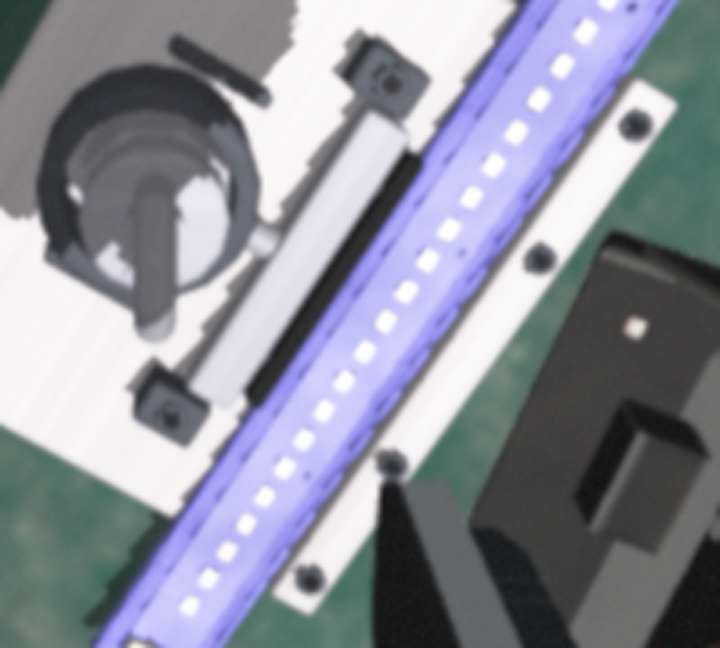

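Run:
```python
from h import *
g=ld("s28"); print(proj(g,[[.4217,.1415,.095],[.4217,.1415,.113]]))
from bench import bot,ticket
s=bot.read_state(); print(s["wrist_force"],s["qvel"].round(2))
ticket.hand_in()
```

```text
[[264.67109127 224.01638499]
 [263.82968561 216.08984072]]
[-0.06129925  0.22600975 -1.21869545] [ 0.06  1.53  3.33 -0.   -2.37  0.01]
the job is handed in; nothing more can be done
```

I clamped the light bar and handed the job in at about 34 s of the 67 s allowed; it reports no verdict.

**What I did:** I took the fat octagonal key off the left hook with a tilted grip. I stood it on the free worktop, then picked it up again by its loop. I lowered it over the spindle with its flat at about -23° world, as measured in the wrist pictures. It dropped home on the first try, with the tool at 85.3 mm, the height expected for fully home, and 11.6 N of floor contact. I let go, turned the gripper half a turn, took the loop again and turned the key counterclockwise by about 155°. The torque rose from about 0.2 to 0.47 N m, which I read as the stop. I backed off 4°, let go and raised the arm clear.

**Last checks:**
- **Key:** it stands upright in the well. The top of its loop showed within about 2 px of where it should be when fully home; it would sit about 8 px higher if it stood on the stub's end.
- **Bar:** the pad is on the bar, and the bar lies along the fence with no gap visible.
- **Robot:** it reads about 0 to 1 N at the wrist and is well clear of everything. It was still settling slightly when I handed in, with joints moving at up to about 3°/s.
- **Slim key and bench items:** I saw nothing moved in the pictures.

**Less certain:**
- The clamp force of more than 2 N was not measured. I infer it from the torque rise and the turn angle.
- The key ended about 20° past the nominal stop. I put that down to play in the key and give in the grip.
- The top camera put the well about 3 mm from where the wrist camera did. I used the wrist camera, and the fit confirmed it.

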